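Load the bar rack in reverse order

TASK

The four things on the wooden tray (bottle, can, sugar jar, coffee tamper) belong in the empty steel rack beside it, one in each bay, but in reverse order, since the rack is read from the guests' side: as seen from the robot, the leftmost on the tray goes into the rightmost bay, the next into the second bay from the right, and so on. Stand each one upright on the floor of its bay, about in the middle, and let go; the coasters stay on the tray.

Things in the scene. Friction and masses are not known exactly. Their poses are not given: they have to be found in the camera images.
- bottle_mid (a point): Small white plastic bottle with a black cap, loose, upright; 84 mm tall over all, round body 48 mm in diameter with straight sides up to 62 mm above its foot, then a shoulder and a 29 mm cap; about 0.14 kg. This point is on its axis, 42 mm above its foot; gripping at 45 to 55 mm leaves more room above. Its z axis points up along the thing.
- can_mid (a point): Small plain bare-metal drinks can, loose, upright; 52 mm in diameter, 84 mm tall, sides straight from 5 to 78 mm above its foot; about 0.18 kg. This point is on its axis, 42 mm above its foot; gripping at 45 to 65 mm leaves more room above. Its z axis points up along the thing.
- jar_mid (a point): White ceramic sugar jar with a fixed wooden lid and small knob, loose, upright; body 58 mm in diameter and straight up to 58 mm above its foot, lid 60 mm in diameter from 58 to 68 mm, knob top at 76 mm; about 0.22 kg. This point is on its axis, 38 mm above its foot; gripping at 38 to 48 mm suits it. Its z axis points up along the thing.
- tamper_mid (a point): Coffee tamper, loose, standing on its steel disc (56 mm in diameter, 18 mm thick) with an upright dark wooden handle 30 mm in diameter, straight from 28 to 74 mm above the foot; 84 mm tall; about 0.3 kg. This point is on its axis, 42 mm above its foot; gripping at 45 to 60 mm leaves more room above. Its z axis points up along the thing.
- mat_bottle: Flat round cork coaster, fixed, 74 mm in diameter and 4 mm thick, on which the bottle stands at the start (all four coasters look alike); it stays in the tray and marks the place in the row that the bottle came from. Origin: centre of its underside, 10 mm above the bar top.
- mat_can: Flat round cork coaster, fixed, 74 mm in diameter and 4 mm thick, on which the can stands at the start (all four coasters look alike); it stays in the tray and marks the place in the row that the can came from. Origin: centre of its underside, 10 mm above the bar top.
- mat_jar: Flat round cork coaster, fixed, 74 mm in diameter and 4 mm thick, on which the jar stands at the start (all four coasters look alike); it stays in the tray and marks the place in the row that the jar came from. Origin: centre of its underside, 10 mm above the bar top.
- mat_tamper: Flat round cork coaster, fixed, 74 mm in diameter and 4 mm thick, on which the tamper stands at the start (all four coasters look alike); it stays in the tray and marks the place in the row that the tamper came from. Origin: centre of its underside, 10 mm above the bar top.
- tray: Fixed wooden tray, 120 x 370 mm, floor 10 mm and rim 16 mm above the bar top, left or right of the rack, turned up to 15 degrees. Coasters in one row on it at x = 0, y = +127.5, +42.5, -42.5, -127.5 mm, order varies. Origin: centre of its underside, on the bar top; y along the row, to the left as seen from the robot; x away from the robot.
- rack: Fixed steel rack, 110 x 352 mm, empty, turned up to 15 degrees. Four bays in a row, centred at x = 0, y = +127.5, +42.5, -42.5, -127.5 mm, floor 10 mm above the bar top, 79 mm (y) by 102 mm (x) inside; ribs between them 25 mm, front and back lips 16 mm above the bar top. Origin: centre of its underside, on the bar top; y along the row, to the left as seen from the robot; x away from it.
There are look-alikes about, which are no part of the job. What is shaped like the part that bears jar_mid but green, purple or red is not meant.

How it is judged:
At the end, for the whole second after the job is handed in: Each thing stands upright (within 7 degrees), released and at rest on the floor of its own rack bay, its axis within 15 mm of the bay centre along each rack axis and its height within 6 mm; bays in reverse tray order (leftmost coaster: rightmost bay, and so on) (((y of mat_bottle in the frame of tray between 0.0975 and 0.1575 m and y of bottle_mid in the frame of rack between -0.1425 and -0.1125 m) or (y of mat_bottle in the frame of tray between 0.0125 and 0.0725 m and y of bottle_mid in the frame of rack between -0.0575 and -0.0275 m) or (y of mat_bottle in the frame of tray between -0.0725 and -0.0125 m and y of bottle_mid in the frame of rack between 0.0275 and 0.0575 m) or (y of mat_bottle in the frame of tray between -0.1575 and -0.0975 m and y of bottle_mid in the frame of rack between 0.1125 and 0.1425 m)) and x of bottle_mid in the frame of rack between -0.015 and 0.015 m and z of bottle_mid in the frame of rack between 0.046 and 0.058 m and angle between each of bottle_mid, can_mid, jar_mid, tamper_mid's own z axis and vertical below 0.12 rad and linear speed of each of bottle, can, jar, tamper below 0.02 m/s and contact force between the fingers and bottle below 0.05 N and ((y of mat_can in the frame of tray between 0.0975 and 0.1575 m and y of can_mid in the frame of rack between -0.1425 and -0.1125 m) or (y of mat_can in the frame of tray between 0.0125 and 0.0725 m and y of can_mid in the frame of rack between -0.0575 and -0.0275 m) or (y of mat_can in the frame of tray between -0.0725 and -0.0125 m and y of can_mid in the frame of rack between 0.0275 and 0.0575 m) or (y of mat_can in the frame of tray between -0.1575 and -0.0975 m and y of can_mid in the frame of rack between 0.1125 and 0.1425 m)) and x of can_mid in the frame of rack between -0.015 and 0.015 m and z of can_mid in the frame of rack between 0.046 and 0.058 m and contact force between the fingers and can below 0.05 N and ((y of mat_jar in the frame of tray between 0.0975 and 0.1575 m and y of jar_mid in the frame of rack between -0.1425 and -0.1125 m) or (y of mat_jar in the frame of tray between 0.0125 and 0.0725 m and y of jar_mid in the frame of rack between -0.0575 and -0.0275 m) or (y of mat_jar in the frame of tray between -0.0725 and -0.0125 m and y of jar_mid in the frame of rack between 0.0275 and 0.0575 m) or (y of mat_jar in the frame of tray between -0.1575 and -0.0975 m and y of jar_mid in the frame of rack between 0.1125 and 0.1425 m)) and x of jar_mid in the frame of rack between -0.015 and 0.015 m and z of jar_mid in the frame of rack between 0.042 and 0.054 m and contact force between the fingers and jar below 0.05 N and ((y of mat_tamper in the frame of tray between 0.0975 and 0.1575 m and y of tamper_mid in the frame of rack between -0.1425 and -0.1125 m) or (y of mat_tamper in the frame of tray between 0.0125 and 0.0725 m and y of tamper_mid in the frame of rack between -0.0575 and -0.0275 m) or (y of mat_tamper in the frame of tray between -0.0725 and -0.0125 m and y of tamper_mid in the frame of rack between 0.0275 and 0.0575 m) or (y of mat_tamper in the frame of tray between -0.1575 and -0.0975 m and y of tamper_mid in the frame of rack between 0.1125 and 0.1425 m)) and x of tamper_mid in the frame of rack between -0.015 and 0.015 m and z of tamper_mid in the frame of rack between 0.046 and 0.058 m and contact force between the fingers and tamper below 0.05 N); the robot touches nothing.
It also fails if it takes over 104 s, if anything falls off the work surface, if the arm or the gripper's body presses on something with over 40 N, if the wrist force passes 120 N, or if a joint passes its speed limit or range.

ROBOT

A 7-joint arm with a two-finger parallel gripper is mounted at the origin on the work surface. World frame = base frame: x ahead of the robot, y to its left, z up, the work surface at z = 0. Lengths are in m, angles in rad, forces in N, time in s.
With the tool pointing down it reaches from about 0.425 to 1.025 m from the base axis. Payload 9.4 kg.
Tool frame: the origin (TCP) lies on the centre line of the jaws, within the pads' length; the fingertips stand 14 mm ahead of it and the grasp point (between the pads) lies 5 mm behind it; z points along the fingers, y is the direction in which the jaws open and shut (so a half turn about z gives the same grasp; the last joint's range is limited). The gripper opens to 85 mm and grips with 20 to 120 N. Pads are 22 mm wide; open, the fingers measure 114 mm over their backs; the gripper's body (76 mm by 85 mm) begins 54 mm behind the grasp point. The pads swing forward as they close: fully open they stand 13 mm farther back than shut.
Start: joints at [-1.229, 0.599, -0.003, 1.599, 0.002, 0.943, -0.08], TCP at [0.295, 0.662, 0.245] pointing down, gripper open.
Joint ranges: [-2.57, 2.57], [-0.35, 1.97], [-1.29, 1.29], [0.11, 2.56], [-1.05, 4.19], [0.11, 1.86], [-2.63, 2.63]. Speed limits (rad/s): [2.22, 2.22, 3.01, 3.01, 3.14, 3.14, 3.14].

INTERFACE

Orientations are given as a unit quaternion [x, y, z, w].
In Python, from station import * gives the robot as it stands. The module is installed in compiled form; this text tells all that it offers.
- The arm moves only by the tool move_arm, never from a script. Its argument "targets" is a list of rows, each an object of numbers: "x", "y", "z": the shift along the tool's x, y, z in m; "wx", "wy", "wz": the turn, a rotation vector about the tool's x, y, z in degrees; "gripper": the finger opening in m, from 0 to 0.0854. A call has exactly 10 rows; each row shifts and turns the commanded pose from where the row before left it, along the tool's axes as they then stand; what a row does not reach is not made up. A row lasts 1/10 s, in which the tool goes at most 50 mm and 8.59 degrees, less where a joint would pass 70% of its speed; a pose out of reach is approached as far as the arm can. A call is refused whole if a number of a shift passes 0.05 or a number of a turn 8.59, either way. A call with a gripper value outside its range is refused whole. The fingers move at their own pace and stop on an object; "grip_force" is the grip in N (left out, the last holds). Time passes only in rows, so rows that do not move let the fingers close, or fill a call up. It gives the time, the measured TCP pose, the force and the opening at its end, in the units of the state.
- get_state(): the state, without advancing time (a new reading comes with each control period).
- capture(name): name is "scene" or "top" or "wrist"; returns (picture, depth): 420x560x3 uint8, red, green, blue; 420x560 float32, m along the optical axis (not along the pixel's ray), 0 where there is no reading.
- calibration(name): a dict with "fx", "fy", "cx", "cy" (pixels), "k1" (the pictures are not rectified: a ray, as slopes to the right and down, at radius r is drawn at 1 + k1 r^2 times it, then the intrinsics apply), "T" (4x4, takes a point from camera to world coordinates). Camera axes: x right, y down, z forward; pixel columns grow to the right and rows downward; lengths in m; the calibration is good to about 2 mm. A picture is of the moment at which its call begins: read the wrist's pose just before it. calibration takes no time and is no camera call; for the wrist camera it gives the pose at the moment of the call.
- hand_in(): hands the job in, once; it reports no verdict.
The state is a dict: "t": time; "qpos": joint angles; "joint_vel": joint speeds; "joint_torque": joint torques, N m; "tcp_pos": TCP position; "tcp_rot": TCP orientation; "ft_force": force on the tool from outside, world axes, zero at the start; "ft_torque": the same for the moment, N m; "grip_width": finger opening in m.
Only numpy, scipy, OpenCV 4.12 (cv2) and the standard library are available. Lean on these libraries where they do the work, as an engineer would, in place of code of your own. Each camera call takes 0.05 s, during which the arm holds its last target. There are 200 camera calls.

## Working session

There is one attempt and no reset: what is moved stays moved. The work goes in short steps, Python scripts to look and compute and a tool call to move; the robot and the scene stay as the last step left them, time stands still between calls to the robot, and variables do not carry over. Pictures are saved under pics/ and viewed, about 12 in all and at most 16, crops included, and the job is handed in when it is done.

Besides the shell and the picture viewer there is one more tool, called after "Emit:" by a JSON object that holds its "fn" and its "kwargs", one argument or row to a line. move_arm: Moves the arm, as the interface text tells. Its arguments: {"type":"object","properties":{"targets":{"type":"array","items":{"type":"object","properties":{"x":{"type":"number"},"y":{"type":"number"},"z":{"type":"number"},"wx":{"type":"number"},"wy":{"type":"number"},"wz":{"type":"number"},"gripper":{"type":"number"}}}},"grip_force":{"type":"number"}},"required":["targets"]}

```bash
mkdir -p pics; cat > h.py <<'E'
from station import *
import numpy as np, cv2
from scipy.spatial.transform import Rotation as R
def K(c): return np.array([[c['fx'],0,c['cx']],[0,c['fy'],c['cy']],[0,0,1.]]), np.array([c['k1'],0,0,0.])
def ray(c,px):
    k,d=K(c); T=np.array(c['T'])
    n=cv2.undistortPoints(np.array(px,float).reshape(-1,1,2),k,d).reshape(-1,2)
    return T[:3,3], np.c_[n,np.ones(len(n))]@T[:3,:3].T
def onplane(c,px,z):
    o,v=ray(c,px); return o+v*((z-o[2])/v[:,2:3])
def proj(c,P):
    k,d=K(c); T=np.linalg.inv(np.array(c['T'])); 
    r=cv2.Rodrigues(T[:3,:3])[0]
    return cv2.projectPoints(np.array(P,float).reshape(-1,1,3),r,T[:3,3],k,d)[0].reshape(-1,2)
def cloud(c,dep):
    h,w=dep.shape; u,v=np.meshgrid(np.arange(w),np.arange(h))
    o,r=ray(c,np.c_[u.ravel(),v.ravel()]); T=np.array(c['T'])
    return (o+r*dep.reshape(-1,1)).reshape(h,w,3)
def save(n,im): cv2.imwrite('pics/'+n+'.png',im[:,:,::-1])
E
python3 - <<'E'
from h import *
for n in('scene','top'):
    im,d=capture(n); c=calibration(n); save(n+'0',im); np.savez(n+'0.npz',im=im,d=d,**{k:np.array(v) for k,v in c.items()}); print(n,c)
s=get_state(); print(s['t'],s['tcp_pos'],s['tcp_rot'],s['grip_width'],s['ft_force'])
E
```

```text
scene {'fx': 426.90677413529363, 'fy': 426.90677413529363, 'cx': 279.581107988357, 'cy': 210.56702180106328, 'k1': -0.014029579428395875, 'T': array([[ 0.69959185,  0.47388335, -0.53479511,  1.08965067],
       [ 0.71443739, -0.47674766,  0.51214342, -0.54457452],
       [-0.01226608, -0.74036899, -0.67208876,  0.82464737],
       [ 0.        ,  0.        ,  0.        ,  1.        ]])}
top {'fx': 379.8889505127265, 'fy': 379.8889505127265, 'cx': 278.5358764165988, 'cy': 210.51766402370998, 'k1': -0.05636823214639215, 'T': array([[ 0.13775406, -0.96428619,  0.22622103,  0.31229625],
       [-0.9904614 , -0.13338143,  0.03457769, -0.02176556],
       [-0.0031691 , -0.22882642, -0.97346208,  0.9109215 ],
       [ 0.        ,  0.        ,  0.        ,  1.        ]])}
0.1 [0.29466805 0.66196499 0.24447515] [ 2.07837848e-01  9.78163026e-01 -7.18689601e-04 -8.54765922e-05] 0.08529722378466154 [ 0.00866361 -0.16086745 -0.57554344]
```

View pics/scene0.png

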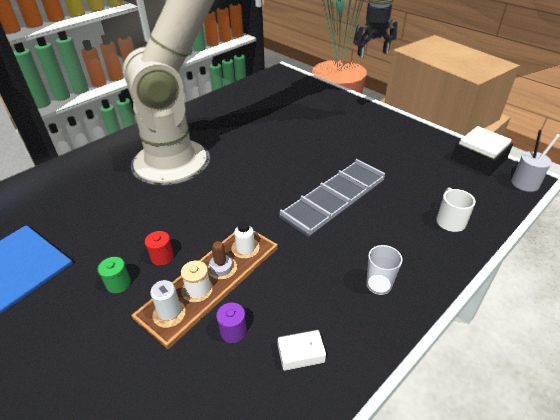

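View pics/top0.png

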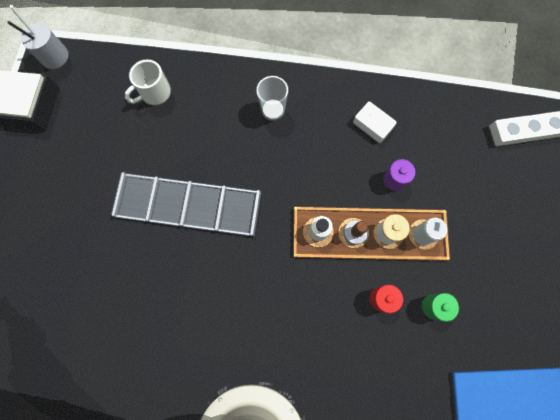

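The scene view shows the tray in front of the robot, with the can (165,300), jar (196,280), tamper (221,262) and bottle (245,240). The rack is at (335,195).

In the top view, robot left is image left. The rack is at (187,205) and the tray at (371,233). The tray order from left to right is bottle (320,230), tamper (355,232), jar (392,230), can (430,234).

Next I'll measure the rack and tray from both views.

```bash
cat > m.py <<'E'
from h import *
def comp(m,pt):
    n,l=cv2.connectedComponents(m.astype(np.uint8)); ys,xs=np.nonzero(l); i=np.argmin((xs-pt[0])**2+(ys-pt[1])**2); return l==l[ys[i],xs[i]]
def quad(m,c,z):
    ct=max(cv2.findContours(m.astype(np.uint8),0,1)[0],key=len)  # all outer pixels
    h=cv2.convexHull(ct).reshape(-1,2).astype(float)
    P=onplane(c,h,z)[:,:2]
    return cv2.minAreaRect((P*1000).astype(np.float32))
E
python3 - <<'E'
from m import *
ref={}
for n,tp,rp in(('top',(300,215),(187,230)),('scene',(180,325),(310,229))):
    z=np.load(n+'0.npz'); c={k:z[k] for k in('fx','fy','cx','cy','k1','T')}; im=z['im']; hsv=cv2.cvtColor(im,cv2.COLOR_RGB2HSV).astype(int)
    X=cloud(c,z['d'])
    wood=(hsv[...,0]<20)&(hsv[...,1]>90)&(hsv[...,2]>50)
    rk=(hsv[...,2]>50)&(hsv[...,1]<90)
    for nm,m,p in(('tray',wood,tp),('rack',rk,rp)):
        m=comp(m,p); r=quad(m,c,.016); print(n,nm,m.sum(),r)
        b=X[m]; print('   depth z pct',np.percentile(b[:,2],[5,25,50,75,95]).round(4))
        vis=im.copy(); vis[m]=[255,0,255]; save(f'm_{n}_{nm}',vis)
E
```

```text
top tray 5555 ((495.9934997558594, -216.5435791015625), (125.11393737792969, 374.6232604980469), 6.587502479553223)
   depth z pct [0.0062 0.0098 0.0116 0.0148 0.0186]
top rack 207611 ((603.97900390625, 22.51556396484375), (1112.8175048828125, 1657.03662109375), 7.7595696449279785)
   depth z pct [-7.505e-01 -1.300e-03  3.000e-04  1.800e-03  2.120e-02]
scene tray 4455 ((494.32196044921875, -216.55435180664062), (144.19778442382812, 376.78662109375), 6.827218532562256)
   depth z pct [0.005  0.0098 0.0119 0.0152 0.0751]
scene rack 139413 ((-390.03173828125, 520.3043823242188), (1761.7802734375, 3351.092041015625), 71.71444702148438)
   depth z pct [-7.504e-01 -2.100e-03  6.000e-04  3.000e-03  2.394e-01]
```

```bash
python3 - <<'E'
from m import *
for n,rp,tb in(('top',(187,230),(100,300)),('scene',(310,229),(260,170))):
    z=np.load(n+'0.npz'); c={k:z[k] for k in('fx','fy','cx','cy','k1','T')}; im=z['im']; X=cloud(c,z['d']); g=im.min(2)
    print(im[tb[1],tb[0]], 'floor', im[205,170] if n=='top' else im[210,312])
    for t in (40,50,60,75,90):
        m=comp(cv2.morphologyEx((g>t).astype(np.uint8),cv2.MORPH_CLOSE,np.ones((3,3))),rp)
        print(n,t,m.sum(),[quad(m,c,h) for h in(.016,)])
        if t==60: print('z',np.percentile(X[m][:,2],[5,25,50,75,95]).round(4))
E
```

```text
[52 56 57] floor [116 124 129]
top 40 228647 [((600.1954956054688, 22.0), (1120.4547119140625, 1657.03662109375), 7.7595696449279785)]
top 50 220636 [((600.1954956054688, 22.0), (1120.4547119140625, 1657.03662109375), 7.7595696449279785)]
top 60 6756 [((510.3086853027344, 237.21112060546875), (121.81632232666016, 363.7013244628906), 0.08885988593101501)]
z [0.0056 0.0096 0.011  0.013  0.0255]
top 75 6618 [((508.4612121582031, 238.04159545898438), (117.3421859741211, 357.5513916015625), 0.09179685264825821)]
top 90 6509 [((508.4563293457031, 238.0951385498047), (115.8218002319336, 355.8424072265625), 0.060661621391773224)]
[50 51 52] floor [111 116 123]
scene 40 221170 [((-100.253173828125, 506.0108642578125), (3468.826904296875, 2563.50634765625), 43.14155197143555)]
scene 50 106403 [((365.01519775390625, 957.8914794921875), (1853.3094482421875, 2781.30224609375), 36.290565490722656)]
scene 60 3488 [((506.3819885253906, 238.96693420410156), (130.10733032226562, 374.34185791015625), 0.2554948925971985)]
z [0.0051 0.0104 0.0121 0.016  0.0263]
scene 75 3400 [((506.003173828125, 241.5959930419922), (129.35824584960938, 369.0732116699219), 0.2601180374622345)]
scene 90 3356 [((505.9593200683594, 241.43222045898438), (129.08888244628906, 368.8658142089844), 0.3159247040748596)]
```

Rack: centre about (0.508, 0.238), yaw about 0.1°. Tray: centre about (0.496, -0.2165), yaw about 6.6°. The sizes agree with the text. First I'll turn the jaws along tray x and approach.

Emit:
{"fn": "move_arm", "kwargs": {
  "targets": [
    {"wz": 8.5, "z": -0.01, "gripper": 0.085},
    {"wz": 8.5, "z": -0.01},
    {"wz": 8.5, "z": -0.01},
    {"wz": 8.5, "z": -0.01},
    {"wz": 8.5, "z": -0.01},
    {"wz": 8.5, "z": -0.01},
    {"wz": 8.4, "z": -0.01},
    {"y": 0.04, "x": -0.03},
    {"y": 0.04, "x": -0.04},
    {"y": 0.04, "x": -0.04}
  ],
  "grip_force": 40
}}

```text
invalid input
```

Emit:
{"fn": "move_arm", "kwargs": {
  "targets": [
    {"x": -0.045},
    {"x": -0.045},
    {"x": -0.045},
    {"x": -0.045},
    {"x": -0.045},
    {"x": -0.045},
    {"x": -0.045},
    {"x": -0.02},
    {},
    {}
  ]
}}

```text
invalid input
```

```bash
python3 - <<'E'
from h import *
c=calibration('wrist'); im,d=capture('wrist'); save('w1',im); np.savez('w1.npz',im=im,d=d,**{k:np.array(v) for k,v in c.items()})
s=get_state(); print(s['t'],s['tcp_pos'],R.from_quat(s['tcp_rot']).as_matrix().round(4),s['qpos'],c)
E
```

```text
0.15 [0.29468933 0.66202836 0.24458928] [[-9.136e-01  4.066e-01 -4.000e-04]
 [ 4.066e-01  9.136e-01 -1.200e-03]
 [-1.000e-04 -1.200e-03 -1.000e+00]] [-1.22869319  0.59997621 -0.00254148  1.59994859  0.00175363  0.9429133
 -0.07980661] {'fx': 373.6283543598408, 'fy': 373.6283543598408, 'cx': 270.6987858856637, 'cy': 210.93587679189403, 'k1': -0.09776781080483199, 'T': array([[ 0.40658382,  0.86795973,  0.28519379,  0.22127221],
       [ 0.91361249, -0.38580493, -0.12832296,  0.69649976],
       [-0.00134999,  0.31273065, -0.94984089,  0.37240007],
       [ 0.        ,  0.        ,  0.        ,  1.        ]])}
```

View pics/w1.png

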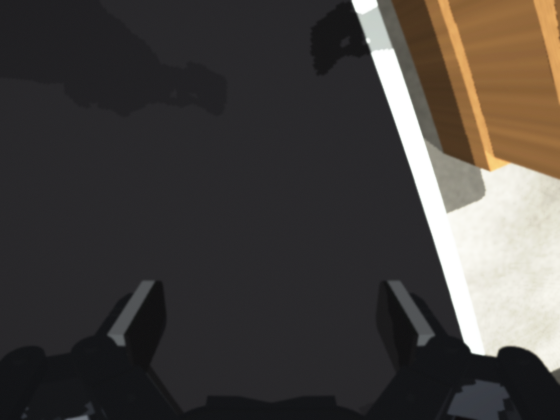

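The moves were refused because rows probably need every key, so the arm hasn't moved. The picture shows only the empty bar and the jaw tips at (140,310) and (405,310).

Emit:
{"fn": "move_arm", "kwargs": {
  "targets": [
    {"x": 0, "y": 0, "z": -0.01, "wx": 0, "wy": 0, "wz": 8.5, "gripper": 0.085},
    {"x": 0, "y": 0, "z": -0.01, "wx": 0, "wy": 0, "wz": 8.5, "gripper": 0.085},
    {"x": 0, "y": 0, "z": -0.01, "wx": 0, "wy": 0, "wz": 8.5, "gripper": 0.085},
    {"x": 0, "y": 0, "z": -0.01, "wx": 0, "wy": 0, "wz": 8.5, "gripper": 0.085},
    {"x": 0, "y": 0, "z": -0.01, "wx": 0, "wy": 0, "wz": 8.5, "gripper": 0.085},
    {"x": 0, "y": 0, "z": -0.01, "wx": 0, "wy": 0, "wz": 8.5, "gripper": 0.085},
    {"x": 0, "y": 0, "z": -0.01, "wx": 0, "wy": 0, "wz": 8.4, "gripper": 0.085},
    {"x": -0.03, "y": 0.04, "z": 0, "wx": 0, "wy": 0, "wz": 0, "gripper": 0.085},
    {"x": -0.04, "y": 0.04, "z": 0, "wx": 0, "wy": 0, "wz": 0, "gripper": 0.085},
    {"x": -0.04, "y": 0.04, "z": 0, "wx": 0, "wy": 0, "wz": 0, "gripper": 0.085}
  ],
  "grip_force": 40
}}

```text
t: 1.15
tcp_pos: [0.4171, 0.5742, 0.3149]
tcp_rot: [0.665, 0.747, -0.0, 0.0]
ft_force: [0.4, 0.2, 0.5]
grip_width: 0.0852
```

Emit:
{"fn": "move_arm", "kwargs": {
  "targets": [
    {"x": -0.04, "y": 0, "z": 0, "wx": 0, "wy": 0, "wz": 0, "gripper": 0.085},
    {"x": -0.04, "y": 0, "z": 0, "wx": 0, "wy": 0, "wz": 0, "gripper": 0.085},
    {"x": -0.04, "y": 0, "z": 0, "wx": 0, "wy": 0, "wz": 0, "gripper": 0.085},
    {"x": -0.04, "y": 0, "z": 0, "wx": 0, "wy": 0, "wz": 0, "gripper": 0.085},
    {"x": -0.04, "y": 0, "z": 0, "wx": 0, "wy": 0, "wz": 0, "gripper": 0.085},
    {"x": -0.04, "y": 0, "z": 0, "wx": 0, "wy": 0, "wz": 0, "gripper": 0.085},
    {"x": -0.03, "y": 0, "z": 0, "wx": 0, "wy": 0, "wz": 0, "gripper": 0.085},
    {"x": 0, "y": 0, "z": 0, "wx": 0, "wy": 0, "wz": 0, "gripper": 0.085},
    {"x": 0, "y": 0, "z": 0, "wx": 0, "wy": 0, "wz": 0, "gripper": 0.085},
    {"x": 0, "y": 0, "z": 0, "wx": 0, "wy": 0, "wz": 0, "gripper": 0.085}
  ]
}}

```text
t: 2.15
tcp_pos: [0.4473, 0.308, 0.3152]
tcp_rot: [0.665, 0.747, 0.0, -0.0]
ft_force: [0.2, 0.7, 0.3]
grip_width: 0.0853
```

```bash
cat > shot.py <<'E'
import sys
from h import *
n=sys.argv[1]
c=calibration('wrist'); im,d=capture('wrist'); save(n,im); np.savez(n+'.npz',im=im,d=d,**{k:np.array(v) for k,v in c.items()})
s=get_state(); print(s['t'],s['tcp_pos'],np.round(R.from_quat(s['tcp_rot']).as_matrix(),3).tolist(),np.round(s['qpos'],2))
E
python3 shot.py w2
```

```text
2.2 [0.44718281 0.30813298 0.31512423] [[-0.117, 0.993, -0.0], [0.993, 0.117, 0.0], [0.0, -0.0, -1.0]] [-0.96  0.31  0.34  1.95 -0.13  0.9  -0.44]
```

Emit:
{"fn": "move_arm", "kwargs": {
  "targets": [
    {"x": -0.045, "y": 0, "z": 0, "wx": 0, "wy": 0, "wz": 0, "gripper": 0.085},
    {"x": -0.045, "y": 0, "z": 0, "wx": 0, "wy": 0, "wz": 0, "gripper": 0.085},
    {"x": -0.045, "y": 0, "z": 0, "wx": 0, "wy": 0, "wz": 0, "gripper": 0.085},
    {"x": -0.045, "y": 0, "z": 0, "wx": 0, "wy": 0, "wz": 0, "gripper": 0.085},
    {"x": -0.045, "y": 0, "z": 0, "wx": 0, "wy": 0, "wz": 0, "gripper": 0.085},
    {"x": -0.045, "y": 0, "z": 0, "wx": 0, "wy": 0, "wz": 0, "gripper": 0.085},
    {"x": -0.045, "y": 0, "z": 0, "wx": 0, "wy": 0, "wz": 0, "gripper": 0.085},
    {"x": -0.045, "y": 0, "z": 0, "wx": 0, "wy": 0, "wz": 0, "gripper": 0.085},
    {"x": -0.04, "y": 0, "z": 0, "wx": 0, "wy": 0, "wz": 0, "gripper": 0.085},
    {"x": -0.03, "y": 0, "z": 0, "wx": 0, "wy": 0, "wz": 0, "gripper": 0.085}
  ]
}}

```text
t: 3.2
tcp_pos: [0.4975, -0.1221, 0.3153]
tcp_rot: [0.665, 0.747, -0.0, 0.0]
ft_force: [0.3, 0.3, -0.3]
grip_width: 0.0849
```

```bash
python3 shot.py w3; python3 -c "
import cv2,numpy as np
cv2.imwrite('pics/w23.png',cv2.resize(np.vstack([cv2.imread('pics/w2.png'),cv2.imread('pics/w3.png')]),(400,600)))"
```

```text
3.25 [ 0.49772952 -0.12634191  0.31563074] [[-0.111, 0.994, 0.001], [0.994, 0.111, -0.003], [-0.003, 0.001, -1.0]] [-0.25  0.28  0.5   2.02 -0.17  0.88  0.45]
```

View pics/w23.png

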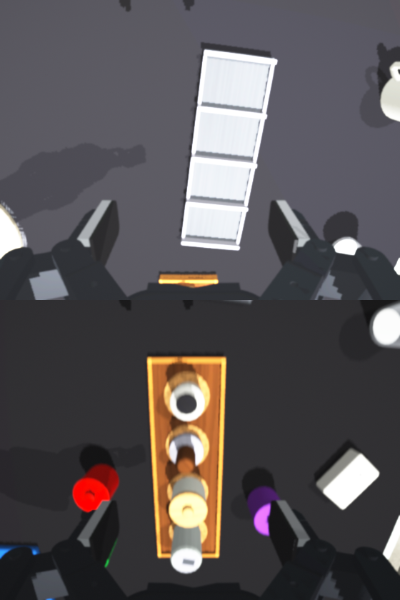

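In w2 (upper half), all four rack bays are visible, spanning (185..275, 48..248) in the half-size view. In w3 (lower half), from top (left) to bottom there is the bottle cap at (187,103), the tamper knob at (185,155), the jar lid at (188,210) and the can top at (186,260), with the tray around them.

Next I'll refine the rack and tray poses and triangulate heights.

```bash
cat > tri.py <<'E'
from m import *
def L(n):
    z=np.load(n+'.npz'); return {k:z[k] for k in('fx','fy','cx','cy','k1','T')}, z['im'], z['d']
def tri(obs):
    A=0;b=0
    rs=[]
    for c,p in obs:
        o,v=ray(c,[p]); v=v[0]/np.linalg.norm(v[0]); M=np.eye(3)-np.outer(v,v); A=A+M; b=b+M@o; rs.append((o,M))
    X=np.linalg.solve(A,b); return X,[np.linalg.norm(M@(X-o)) for o,M in rs]
def corners(m):
    ct=max(cv2.findContours(m.astype(np.uint8),0,1)[0],key=len); h=cv2.convexHull(ct)
    for e in np.arange(2,20,.5):
        a=cv2.approxPolyDP(h,e,True).reshape(-1,2)
        if len(a)==4: return a.astype(float)
E
python3 - <<'E'
from tri import *
ct,it,dt=L('top0'); c2,i2,d2=L('w2'); c3,i3,d3=L('w3'); cs,isn,ds=L('scene0')
# rack
g=i2.min(2); print('table',i2[300,60],'rack',i2[130,320])
mt=comp(it.min(2)>75,(187,230))
def order(P): # by world: y desc then x
    i=np.argsort(-P[:,1]); P_=P; a=i[:2][np.argsort(P[i[:2],0])]; b=i[2:][np.argsort(P[i[2:],0])]; return np.r_[a,b]
for t in(130,150,170):
    m2=comp(g>t,(320,130)); print(t,m2.sum(),quad(m2,c2,.016))
q2=corners(m2); qt=corners(mt)
q2=q2[order(onplane(c2,q2,.016))]; qt=qt[order(onplane(ct,qt,.016))]
for a,b in zip(qt,q2): print(a,b,*[np.round(x,4) for x in tri([(ct,a),(c2,b)])])
print('rack z w2 depth',np.percentile(cloud(c2,d2)[m2][:,2],[5,25,50,75,95]).round(4))
# tray
h=cv2.cvtColor(i3,cv2.COLOR_RGB2HSV).astype(int); m3=comp((h[...,0]<22)&(h[...,1]>120)&(h[...,2]>70),(215,100)); print('tray w3',m3.sum(),quad(m3,c3,.016)); 
X=cloud(c3,d3)
cl=cloud(ct,dt); c4=cloud(cs,ds)
for nm,(x,y),ht in(('bottle',(.4814,-.0899),.098),('tamper',(.4911,-.1743),.098),('jar',(.5009,-.2587),.09),('can',(.5107,-.3432),.098)):
    for tag,C in(('top',cl),('w3',X),('scene',c4)):
        s=C[(np.hypot(C[...,0]-x,C[...,1]-y)<.04)&(C[...,2]>.03)&(C[...,2]<.12)]
        if len(s)==0: continue
        zt=np.percentile(s[:,2],97); tp=s[s[:,2]>zt-.008]; (u,v),r=cv2.minEnclosingCircle((tp[:,:2]*1000).astype(np.float32))
        print(nm,tag,'ztop',round(zt,4),'circ',round(u),round(v),round(r),'med',np.median(tp,0).round(3))
E
```

```text
table [92 90 98] rack [233 238 244]
130 25350 ((508.5528564453125, 234.67544555664062), (116.89629364013672, 358.66973876953125), 0.1319274604320526)
150 24391 ((508.6398010253906, 234.88116455078125), (116.2773666381836, 358.1201171875), 0.039621781557798386)
170 23750 ((508.7074890136719, 235.02301025390625), (116.12358856201172, 357.825927734375), 0.04567503184080124)
[113. 216.] [287.  69.] [0.4531 0.4135 0.0055] [0.0002 0.0002]
[120. 174.] [388.  84.] [0.5585 0.4107 0.0292] [0.0031 0.0031]
[254. 235.] [253. 342.] [0.4522 0.0596 0.018 ] [0.0003 0.0003]
[258. 189.] [333. 350.] [0.5622 0.0661 0.0282] [0.0013 0.0013]
rack z w2 depth [0.0077 0.0089 0.0096 0.0108 0.0244]
tray w3 16911 ((497.7081298828125, -216.88137817382812), (123.84947204589844, 376.8179931640625), 6.65437650680542)
bottle top ztop 0.0999 circ 484 -92 15 med [ 0.483 -0.092  0.098]
bottle w3 ztop 0.0984 circ 485 -90 14 med [ 0.485 -0.09   0.097]
bottle scene ztop 0.0998 circ 484 -92 15 med [ 0.487 -0.092  0.098]
tamper top ztop 0.0997 circ 490 -178 14 med [ 0.49  -0.177  0.097]
tamper w3 ztop 0.0978 circ 492 -174 14 med [ 0.492 -0.172  0.097]
tamper scene ztop 0.0992 circ 492 -176 14 med [ 0.495 -0.178  0.097]
jar top ztop 0.0904 circ 502 -256 29 med [ 0.502 -0.255  0.084]
jar w3 ztop 0.089 circ 504 -254 30 med [ 0.504 -0.253  0.082]
jar scene ztop 0.0891 circ 505 -255 30 med [ 0.507 -0.257  0.083]
can top ztop 0.1013 circ 508 -340 25 med [ 0.507 -0.339  0.099]
can w3 ztop 0.0991 circ 511 -337 26 med [ 0.51  -0.334  0.098]
can scene ztop 0.1008 circ 512 -340 25 med [ 0.514 -0.341  0.099]
```

Heights agree with the text: tops at 98, 98, 90 and 98 mm, rack floor about 9.6 mm, rim about 16 mm. Bottle goes first, into the rightmost bay.

Emit:
{"fn": "move_arm", "kwargs": {
  "targets": [
    {"x": 0.018, "y": -0.005, "z": 0, "wx": 0, "wy": 0, "wz": 0, "gripper": 0.085},
    {"x": 0.016, "y": -0.005, "z": 0.02, "wx": 0, "wy": 0, "wz": 0, "gripper": 0.085},
    {"x": 0, "y": 0, "z": 0.03, "wx": 0, "wy": 0, "wz": 0, "gripper": 0.085},
    {"x": 0, "y": 0, "z": 0.04, "wx": 0, "wy": 0, "wz": 0, "gripper": 0.085},
    {"x": 0, "y": 0, "z": 0.04, "wx": 0, "wy": 0, "wz": 0, "gripper": 0.085},
    {"x": 0, "y": 0, "z": 0.03, "wx": 0, "wy": 0, "wz": 0, "gripper": 0.085},
    {"x": 0, "y": 0, "z": 0.02, "wx": 0, "wy": 0, "wz": 0, "gripper": 0.085},
    {"x": 0, "y": 0, "z": 0.01, "wx": 0, "wy": 0, "wz": 0, "gripper": 0.085},
    {"x": 0, "y": 0, "z": 0, "wx": 0, "wy": 0, "wz": 0, "gripper": 0.085},
    {"x": 0, "y": 0, "z": 0, "wx": 0, "wy": 0, "wz": 0, "gripper": 0.085}
  ]
}}

```text
t: 4.25
tcp_pos: [0.4836, -0.0874, 0.1257]
tcp_rot: [0.665, 0.747, 0.0, 0.0]
ft_force: [0.3, 0.3, -0.6]
grip_width: 0.0848
```

```bash
cat > go.py <<'E'
import sys
from h import *
s=get_state(); p=np.array(s['tcp_pos']); M=R.from_quat(s['tcp_rot']).as_matrix(); t=np.array(list(map(float,sys.argv[1:4])))
print('t',round(s['t'],2),'p',p.round(4),'shift',(M.T@(t-p)).round(4),'heading',np.degrees(np.arctan2(M[1,1],M[0,1])).round(2),'w',round(s['grip_width'],4),'tilt',M[:2,2].round(4))
E
python3 go.py .484 -.091 .055
```

```text
t 4.25 p [ 0.4836 -0.0874  0.1257] shift [-0.0036 -0.0001  0.0707] heading 6.63 w 0.0848 tilt [0.0005 0.    ]
```

Emit:
{"fn": "move_arm", "kwargs": {
  "targets": [
    {"x": -0.0035, "y": 0, "z": 0.02, "wx": 0, "wy": 0, "wz": 0, "gripper": 0.085},
    {"x": 0, "y": 0, "z": 0.025, "wx": 0, "wy": 0, "wz": 0, "gripper": 0.085},
    {"x": 0, "y": 0, "z": 0.02, "wx": 0, "wy": 0, "wz": 0, "gripper": 0.085},
    {"x": 0, "y": 0, "z": 0.006, "wx": 0, "wy": 0, "wz": 0, "gripper": 0.085},
    {"x": 0, "y": 0, "z": 0, "wx": 0, "wy": 0, "wz": 0, "gripper": 0.07},
    {"x": 0, "y": 0, "z": 0, "wx": 0, "wy": 0, "wz": 0, "gripper": 0.055},
    {"x": 0, "y": 0, "z": 0, "wx": 0, "wy": 0, "wz": 0, "gripper": 0.04},
    {"x": 0, "y": 0, "z": 0, "wx": 0, "wy": 0, "wz": 0, "gripper": 0.03},
    {"x": 0, "y": 0, "z": 0, "wx": 0, "wy": 0, "wz": 0, "gripper": 0.03},
    {"x": 0, "y": 0, "z": 0, "wx": 0, "wy": 0, "wz": 0, "gripper": 0.03}
  ],
  "grip_force": 35
}}

```text
t: 5.25
tcp_pos: [0.4841, -0.0912, 0.0556]
tcp_rot: [0.665, 0.747, 0.001, 0.001]
ft_force: [-0.9, -1.1, 6.6]
grip_width: 0.047
```

```bash
python3 go.py .5085 .1085 .2
```

```text
t 5.25 p [ 0.4841 -0.0912  0.0556] shift [ 0.1955  0.0475 -0.1443] heading 6.61 w 0.047 tilt [ 0.0022 -0.0002]
```

Emit:
{"fn": "move_arm", "kwargs": {
  "targets": [
    {"x": 0, "y": 0, "z": -0.02, "wx": 0, "wy": 0, "wz": 0, "gripper": 0.03},
    {"x": 0, "y": 0, "z": -0.03, "wx": 0, "wy": 0, "wz": 0, "gripper": 0.03},
    {"x": 0, "y": 0, "z": -0.04, "wx": 0, "wy": 0, "wz": 0, "gripper": 0.03},
    {"x": 0.02, "y": 0.005, "z": -0.03, "wx": 0, "wy": 0, "wz": 0, "gripper": 0.03},
    {"x": 0.04, "y": 0.01, "z": 0, "wx": 0, "wy": 0, "wz": 0, "gripper": 0.03},
    {"x": 0.045, "y": 0.01, "z": 0, "wx": 0, "wy": 0, "wz": 0, "gripper": 0.03},
    {"x": 0.045, "y": 0.01, "z": 0, "wx": 0, "wy": 0, "wz": 0, "gripper": 0.03},
    {"x": 0.03, "y": 0.008, "z": 0, "wx": 0, "wy": 0, "wz": 0, "gripper": 0.03},
    {"x": 0.0155, "y": 0.0045, "z": 0, "wx": 0, "wy": 0, "wz": 0, "gripper": 0.03},
    {"x": 0, "y": 0, "z": 0, "wx": 0, "wy": 0, "wz": 0, "gripper": 0.03}
  ]
}}

```text
t: 6.25
tcp_pos: [0.5084, 0.1107, 0.1747]
tcp_rot: [0.664, 0.748, 0.001, 0.0]
ft_force: [0.6, -1.2, -1.1]
grip_width: 0.0469
```

```bash
python3 go.py .5085 .1085 .0525; python3 shot.py w4
```

```text
t 6.25 p [0.5084 0.1107 0.1747] shift [-0.0023 -0.0003  0.1222] heading 6.82 w 0.0469 tilt [0.0008 0.0007]
6.3 [0.50812009 0.10869718 0.17468507] [[-0.117, 0.993, 0.001], [0.993, 0.117, -0.0], [-0.0, 0.0, -1.0]] [-0.62  0.49  0.43  2.15 -0.37  0.57  0.19]
```

View pics/w4.png

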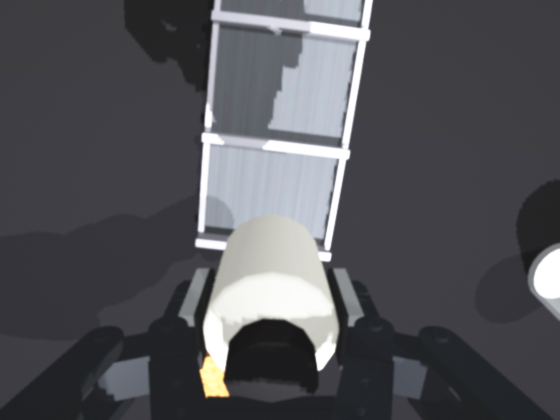

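The bottle is held upright (foot edge near (275,218)) over the rightmost bay, whose ribs are at (275,147) and (265,250). Quick check of the rib projection before lowering.

```bash
python3 - <<'E'
from tri import *
c,im,d=L('w4')
print(proj(c,[[.5085,.236-.085,.025],[.5085,.236,.025],[.5085-.053,.236-.085,.016],[.5085+.053,.236-.085,.016],[.5085,.236-.17,.025]]).round(1))
X=cloud(c,d)
for px in((275,145),(290,28),(204,138),(347,155),(262,249)): print(px,X[px[1],px[0]].round(4),onplane(c,[px],.025)[0].round(4))
E
```

```text
[[277.  148. ]
 [292.2  26.5]
 [207.9 138.2]
 [344.7 154.6]
 [264.  252.1]]
(275, 145) [0.5068 0.1529 0.024 ] [0.5068 0.1531 0.025 ]
(290, 28) [0.5072 0.2352 0.0228] [0.5071 0.2348 0.025 ]
(204, 138) [0.4539 0.1521 0.0246] [0.454  0.1521 0.025 ]
(347, 155) [0.5612 0.1523 0.0254] [0.5613 0.1522 0.025 ]
(262, 249) [0.5023 0.1349 0.1741] [0.5066 0.0685 0.025 ]
```

The rack pose is confirmed to about 2 mm, so I'll lower and release.

Emit:
{"fn": "move_arm", "kwargs": {
  "targets": [
    {"x": 0, "y": 0, "z": 0.02, "wx": 0, "wy": 0, "wz": 0, "gripper": 0.03},
    {"x": 0, "y": 0, "z": 0.03, "wx": 0, "wy": 0, "wz": 0, "gripper": 0.03},
    {"x": 0, "y": 0, "z": 0.03, "wx": 0, "wy": 0, "wz": 0, "gripper": 0.03},
    {"x": 0, "y": 0, "z": 0.02, "wx": 0, "wy": 0, "wz": 0, "gripper": 0.03},
    {"x": 0, "y": 0, "z": 0.01, "wx": 0, "wy": 0, "wz": 0, "gripper": 0.03},
    {"x": 0, "y": 0, "z": 0.006, "wx": 0, "wy": 0, "wz": 0, "gripper": 0.03},
    {"x": 0, "y": 0, "z": 0.004, "wx": 0, "wy": 0, "wz": 0, "gripper": 0.03},
    {"x": 0, "y": 0, "z": 0.002, "wx": 0, "wy": 0, "wz": 0, "gripper": 0.03},
    {"x": 0, "y": 0, "z": 0, "wx": 0, "wy": 0, "wz": 0, "gripper": 0.03},
    {"x": 0, "y": 0, "z": 0, "wx": 0, "wy": 0, "wz": 0, "gripper": 0.03}
  ]
}}

```text
t: 7.3
tcp_pos: [0.5084, 0.1086, 0.0528]
tcp_rot: [0.665, 0.747, 0.0, 0.0]
ft_force: [-0.0, -1.2, -1.2]
grip_width: 0.047
```

```bash
python3 go.py .5085 .1085 .0525
```

```text
t 7.3 p [0.5084 0.1086 0.0528] shift [-0.0002  0.      0.0003] heading 6.62 w 0.047 tilt [0.0009 0.0002]
```

Emit:
{"fn": "move_arm", "kwargs": {
  "targets": [
    {"x": 0, "y": 0, "z": 0.001, "wx": 0, "wy": 0, "wz": 0, "gripper": 0.03},
    {"x": 0, "y": 0, "z": 0, "wx": 0, "wy": 0, "wz": 0, "gripper": 0.05},
    {"x": 0, "y": 0, "z": 0, "wx": 0, "wy": 0, "wz": 0, "gripper": 0.06},
    {"x": 0, "y": 0, "z": 0, "wx": 0, "wy": 0, "wz": 0, "gripper": 0.075},
    {"x": 0, "y": 0, "z": 0, "wx": 0, "wy": 0, "wz": 0, "gripper": 0.085},
    {"x": 0, "y": 0, "z": -0.01, "wx": 0, "wy": 0, "wz": 0, "gripper": 0.085},
    {"x": 0, "y": 0, "z": -0.03, "wx": 0, "wy": 0, "wz": 0, "gripper": 0.085},
    {"x": 0, "y": 0, "z": -0.03, "wx": 0, "wy": 0, "wz": 0, "gripper": 0.085},
    {"x": 0, "y": 0, "z": -0.04, "wx": 0, "wy": 0, "wz": 0, "gripper": 0.085},
    {"x": 0, "y": 0, "z": -0.03, "wx": 0, "wy": 0, "wz": 0, "gripper": 0.085}
  ]
}}

```text
t: 8.3
tcp_pos: [0.5082, 0.1082, 0.1939]
tcp_rot: [0.665, 0.746, 0.0, 0.0]
ft_force: [0.9, 0.0, 0.6]
grip_width: 0.0849
```

```bash
cat > chk.py <<'E'
import sys
from m import *
# args: cam, x,y list -> top circle of what stands there
n=sys.argv[1]; c=calibration(n); im,d=capture(n); X=cloud(c,d)
if len(sys.argv)>2 and sys.argv[2]!='-': save(sys.argv[2],im)
for a in sys.argv[3:]:
    x,y=map(float,a.split(',')); s=X[(np.hypot(X[...,0]-x,X[...,1]-y)<.04)&(X[...,2]>.03)&(X[...,2]<.13)]
    if len(s)<5: print(a,'none'); continue
    zt=np.percentile(s[:,2],97); tp=s[s[:,2]>zt-.008]; (u,v),r=cv2.minEnclosingCircle((tp[:,:2]*1000).astype(np.float32)); print(a,'top',round(zt,4),'c',round(u),round(v),'r',round(r))
E
python3 chk.py top - .5085,.1085 .4915,-.1755; python3 chk.py scene - .5085,.1085 .4915,-.1755;python3 go.py .4915 -.1755 .18
```

```text
.5085,.1085 top 0.0961 c 507 107 r 14
.4915,-.1755 top 0.0997 c 491 -177 r 14
.5085,.1085 top 0.0961 c 506 109 r 16
.4915,-.1755 top 0.0991 c 495 -176 r 16
t 8.4 p [0.5097 0.1087 0.1954] shift [-0.2802 -0.0508  0.0146] heading 6.59 w 0.0849 tilt [0.0058 0.0024]
```

Bottle placed within about 2 mm. Tamper next.

Emit:
{"fn": "move_arm", "kwargs": {
  "targets": [
    {"x": -0.02, "y": -0.004, "z": 0, "wx": 0, "wy": 0, "wz": 0, "gripper": 0.085},
    {"x": -0.045, "y": -0.008, "z": 0, "wx": 0, "wy": 0, "wz": 0, "gripper": 0.085},
    {"x": -0.045, "y": -0.008, "z": 0, "wx": 0, "wy": 0, "wz": 0, "gripper": 0.085},
    {"x": -0.045, "y": -0.008, "z": 0, "wx": 0, "wy": 0, "wz": 0, "gripper": 0.085},
    {"x": -0.045, "y": -0.008, "z": 0, "wx": 0, "wy": 0, "wz": 0, "gripper": 0.085},
    {"x": -0.04, "y": -0.008, "z": 0, "wx": 0, "wy": 0, "wz": 0, "gripper": 0.085},
    {"x": -0.028, "y": -0.005, "z": 0, "wx": 0, "wy": 0, "wz": 0, "gripper": 0.085},
    {"x": -0.012, "y": -0.002, "z": 0.02, "wx": 0, "wy": 0, "wz": 0, "gripper": 0.085},
    {"x": 0, "y": 0, "z": 0.02, "wx": 0, "wy": 0, "wz": 0, "gripper": 0.085},
    {"x": 0, "y": 0, "z": 0.01, "wx": 0, "wy": 0, "wz": 0, "gripper": 0.085}
  ]
}}

```text
t: 9.4
tcp_pos: [0.4887, -0.1758, 0.1399]
tcp_rot: [0.666, 0.746, -0.0, -0.001]
ft_force: [-0.4, -0.5, 1.2]
grip_width: 0.085
```

```bash
python3 go.py .4915 -.1755 .057
```

```text
t 9.4 p [ 0.4887 -0.1758  0.1399] shift [-0.0001  0.003   0.0829] heading 6.53 w 0.085 tilt [-0.002   0.0005]
```

Emit:
{"fn": "move_arm", "kwargs": {
  "targets": [
    {"x": 0, "y": 0.0025, "z": 0.02, "wx": 0, "wy": 0, "wz": 0, "gripper": 0.085},
    {"x": 0, "y": 0, "z": 0.03, "wx": 0, "wy": 0, "wz": 0, "gripper": 0.085},
    {"x": 0, "y": 0, "z": 0.022, "wx": 0, "wy": 0, "wz": 0, "gripper": 0.085},
    {"x": 0, "y": 0, "z": 0.008, "wx": 0, "wy": 0, "wz": 0, "gripper": 0.07},
    {"x": 0, "y": 0, "z": 0, "wx": 0, "wy": 0, "wz": 0, "gripper": 0.055},
    {"x": 0, "y": 0, "z": 0, "wx": 0, "wy": 0, "wz": 0, "gripper": 0.04},
    {"x": 0, "y": 0, "z": 0, "wx": 0, "wy": 0, "wz": 0, "gripper": 0.03},
    {"x": 0, "y": 0, "z": 0, "wx": 0, "wy": 0, "wz": 0, "gripper": 0.015},
    {"x": 0, "y": 0, "z": 0, "wx": 0, "wy": 0, "wz": 0, "gripper": 0.015},
    {"x": 0, "y": 0, "z": 0, "wx": 0, "wy": 0, "wz": 0, "gripper": 0.015}
  ],
  "grip_force": 45
}}

```text
t: 10.4
tcp_pos: [0.4926, -0.1753, 0.0625]
tcp_rot: [0.665, 0.747, 0.0, 0.001]
ft_force: [-1.6, 0.7, 7.1]
grip_width: 0.0289
```

```bash
python3 go.py .5085 .1935 .2
```

```text
t 10.4 p [ 0.4926 -0.1753  0.0625] shift [ 0.3645  0.0584 -0.1376] heading 6.6 w 0.0289 tilt [ 0.0016 -0.0003]
```

Emit:
{"fn": "move_arm", "kwargs": {
  "targets": [
    {"x": 0, "y": 0, "z": -0.02, "wx": 0, "wy": 0, "wz": 0, "gripper": 0.015},
    {"x": 0, "y": 0, "z": -0.04, "wx": 0, "wy": 0, "wz": 0, "gripper": 0.015},
    {"x": 0.01, "y": 0.002, "z": -0.045, "wx": 0, "wy": 0, "wz": 0, "gripper": 0.015},
    {"x": 0.03, "y": 0.005, "z": -0.03, "wx": 0, "wy": 0, "wz": 0, "gripper": 0.015},
    {"x": 0.045, "y": 0.007, "z": 0, "wx": 0, "wy": 0, "wz": 0, "gripper": 0.015},
    {"x": 0.045, "y": 0.007, "z": 0, "wx": 0, "wy": 0, "wz": 0, "gripper": 0.015},
    {"x": 0.045, "y": 0.007, "z": 0, "wx": 0, "wy": 0, "wz": 0, "gripper": 0.015},
    {"x": 0.045, "y": 0.007, "z": 0, "wx": 0, "wy": 0, "wz": 0, "gripper": 0.015},
    {"x": 0.045, "y": 0.007, "z": 0, "wx": 0, "wy": 0, "wz": 0, "gripper": 0.015},
    {"x": 0.04, "y": 0.007, "z": 0, "wx": 0, "wy": 0, "wz": 0, "gripper": 0.015}
  ]
}}

```text
t: 11.4
tcp_pos: [0.5052, 0.136, 0.1968]
tcp_rot: [0.665, 0.747, 0.0, -0.0]
ft_force: [0.6, -0.2, -2.6]
grip_width: 0.0287
```

Emit:
{"fn": "move_arm", "kwargs": {
  "targets": [
    {"x": 0.035, "y": 0.006, "z": 0, "wx": 0, "wy": 0, "wz": 0, "gripper": 0.015},
    {"x": 0.018, "y": 0.003, "z": 0, "wx": 0, "wy": 0, "wz": 0, "gripper": 0.015},
    {"x": 0.0065, "y": 0, "z": 0, "wx": 0, "wy": 0, "wz": 0, "gripper": 0.015},
    {"x": 0, "y": 0, "z": 0.02, "wx": 0, "wy": 0, "wz": 0, "gripper": 0.015},
    {"x": 0, "y": 0, "z": 0.03, "wx": 0, "wy": 0, "wz": 0, "gripper": 0.015},
    {"x": 0, "y": 0, "z": 0.02, "wx": 0, "wy": 0, "wz": 0, "gripper": 0.015},
    {"x": 0, "y": 0, "z": 0.01, "wx": 0, "wy": 0, "wz": 0, "gripper": 0.015},
    {"x": 0, "y": 0, "z": 0, "wx": 0, "wy": 0, "wz": 0, "gripper": 0.015},
    {"x": 0, "y": 0, "z": 0, "wx": 0, "wy": 0, "wz": 0, "gripper": 0.015},
    {"x": 0, "y": 0, "z": 0, "wx": 0, "wy": 0, "wz": 0, "gripper": 0.015}
  ]
}}

```text
t: 12.4
tcp_pos: [0.5085, 0.1933, 0.1173]
tcp_rot: [0.665, 0.747, 0.001, 0.0]
ft_force: [-0.5, -0.2, -1.2]
grip_width: 0.0288
```

```bash
python3 go.py .5085 .1935 .0595; python3 shot.py w5; python3 chk.py scene s5 .5085,.1085
```

```text
t 12.4 p [0.5085 0.1933 0.1173] shift [ 0.0002 -0.0001  0.0578] heading 6.58 w 0.0288 tilt [0.0015 0.0006]
12.45 [0.50846539 0.1934944  0.11731082] [[-0.115, 0.993, 0.002], [0.993, 0.115, 0.001], [0.001, 0.002, -1.0]] [-0.73  0.6   0.38  2.14 -0.48  0.48  0.14]
.5085,.1085 top 0.0965 c 507 109 r 16
```

View pics/s5.png

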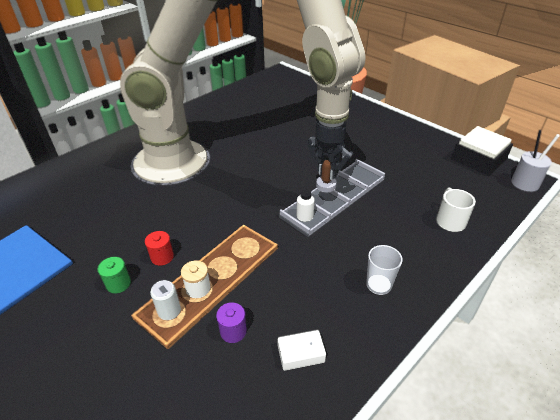

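The bottle stands in the right bay at (306,208). The tamper is held upright over the second bay at (326,180), and two coasters are free. I'll check where the tamper's foot is relative to the TCP.

```bash
python3 - <<'E'
from m import *
for n in('scene','top'):
    c=calibration(n); im,d=capture(n); X=cloud(c,d); s=X[(np.hypot(X[...,0]-.5085,X[...,1]-.1935)<.034)&(X[...,2]>.035)&(X[...,2]<.16)]
    print(n,len(s),np.histogram(s[:,2],bins=np.arange(.035,.12,.005)),s[:,2].min(), np.sort(s[:,2])[:5])
    b=s[s[:,2]<.09]
    if len(b)>5: print(cv2.minEnclosingCircle((b[:,:2]*1000).astype(np.float32)))
E
```

```text
scene 599 (array([  0,   0,   0,   0,   0,   0,   2,  25,  30,  25, 129,  14,  10,
        14,  18,  22]), array([0.035, 0.04 , 0.045, 0.05 , 0.055, 0.06 , 0.065, 0.07 , 0.075,
       0.08 , 0.085, 0.09 , 0.095, 0.1  , 0.105, 0.11 , 0.115])) 0.06908590295230854 [0.0690859  0.06968642 0.07007875 0.07014168 0.07024694]
((508.7413024902344, 191.06103515625), 28.51967430114746)
top 376 (array([  0,   0,   0,   0,   0,   0,   1,  15,  12,  31, 158,   3,   1,
         7,  11,   9]), array([0.035, 0.04 , 0.045, 0.05 , 0.055, 0.06 , 0.065, 0.07 , 0.075,
       0.08 , 0.085, 0.09 , 0.095, 0.1  , 0.105, 0.11 , 0.115])) 0.06994996081113092 [0.06994996 0.07038596 0.07090155 0.07104565 0.07124704]
((506.97784423828125, 187.7135772705078), 27.605003356933594)
```

Emit:
{"fn": "move_arm", "kwargs": {
  "targets": [
    {"x": 0.0015, "y": 0, "z": 0.015, "wx": 0, "wy": 0, "wz": 0, "gripper": 0.015},
    {"x": 0, "y": 0, "z": 0.018, "wx": 0, "wy": 0, "wz": 0, "gripper": 0.015},
    {"x": 0, "y": 0, "z": 0.012, "wx": 0, "wy": 0, "wz": 0, "gripper": 0.015},
    {"x": 0, "y": 0, "z": 0.006, "wx": 0, "wy": 0, "wz": 0, "gripper": 0.015},
    {"x": 0, "y": 0, "z": 0.003, "wx": 0, "wy": 0, "wz": 0, "gripper": 0.015},
    {"x": 0, "y": 0, "z": 0.002, "wx": 0, "wy": 0, "wz": 0, "gripper": 0.015},
    {"x": 0, "y": 0, "z": 0.001, "wx": 0, "wy": 0, "wz": 0, "gripper": 0.015},
    {"x": 0, "y": 0, "z": 0.001, "wx": 0, "wy": 0, "wz": 0, "gripper": 0.015},
    {"x": 0, "y": 0, "z": 0, "wx": 0, "wy": 0, "wz": 0, "gripper": 0.015},
    {"x": 0, "y": 0, "z": 0, "wx": 0, "wy": 0, "wz": 0, "gripper": 0.015}
  ]
}}

```text
t: 13.6
tcp_pos: [0.5079, 0.1951, 0.0586]
tcp_rot: [0.665, 0.747, 0.0, 0.0]
ft_force: [-1.2, -0.0, -1.6]
grip_width: 0.0291
```

Emit:
{"fn": "move_arm", "kwargs": {
  "targets": [
    {"x": 0, "y": 0, "z": 0.001, "wx": 0, "wy": 0, "wz": 0, "gripper": 0.015},
    {"x": 0, "y": 0, "z": 0, "wx": 0, "wy": 0, "wz": 0, "gripper": 0.032},
    {"x": 0, "y": 0, "z": 0, "wx": 0, "wy": 0, "wz": 0, "gripper": 0.045},
    {"x": 0, "y": 0, "z": 0, "wx": 0, "wy": 0, "wz": 0, "gripper": 0.065},
    {"x": 0, "y": 0, "z": 0, "wx": 0, "wy": 0, "wz": 0, "gripper": 0.085},
    {"x": 0, "y": 0, "z": -0.01, "wx": 0, "wy": 0, "wz": 0, "gripper": 0.085},
    {"x": 0, "y": 0, "z": -0.03, "wx": 0, "wy": 0, "wz": 0, "gripper": 0.085},
    {"x": 0, "y": 0, "z": -0.03, "wx": 0, "wy": 0, "wz": 0, "gripper": 0.085},
    {"x": 0, "y": 0, "z": -0.04, "wx": 0, "wy": 0, "wz": 0, "gripper": 0.085},
    {"x": 0, "y": 0, "z": -0.03, "wx": 0, "wy": 0, "wz": 0, "gripper": 0.085}
  ]
}}

```text
t: 14.6
tcp_pos: [0.5078, 0.1947, 0.1999]
tcp_rot: [0.665, 0.746, 0.0, 0.0]
ft_force: [0.7, 1.3, 0.2]
grip_width: 0.0847
```

```bash
python3 chk.py top - .5085,.1085 .5085,.1935 .5035,-.255; python3 chk.py scene - .5085,.1085 .5085,.1935 .5035,-.255;python3 go.py .5035 -.255 .18
```

```text
.5085,.1085 top 0.0966 c 508 108 r 14
.5085,.1935 top 0.0961 c 507 193 r 14
.5035,-.255 top 0.0901 c 502 -256 r 29
.5085,.1085 top 0.0965 c 507 108 r 15
.5085,.1935 top 0.0962 c 509 192 r 14
.5035,-.255 top 0.0894 c 505 -256 r 30
t 14.7 p [0.5094 0.1954 0.2015] shift [-0.4468 -0.0577  0.02  ] heading 6.59 w 0.085 tilt [0.0055 0.0031]
```

Tamper placed. Jar next.

Emit:
{"fn": "move_arm", "kwargs": {
  "targets": [
    {"x": -0.025, "y": -0.003, "z": 0, "wx": 0, "wy": 0, "wz": 0, "gripper": 0.085},
    {"x": -0.045, "y": -0.006, "z": 0, "wx": 0, "wy": 0, "wz": 0, "gripper": 0.085},
    {"x": -0.048, "y": -0.006, "z": 0, "wx": 0, "wy": 0, "wz": 0, "gripper": 0.085},
    {"x": -0.048, "y": -0.006, "z": 0, "wx": 0, "wy": 0, "wz": 0, "gripper": 0.085},
    {"x": -0.048, "y": -0.006, "z": 0, "wx": 0, "wy": 0, "wz": 0, "gripper": 0.085},
    {"x": -0.048, "y": -0.006, "z": 0, "wx": 0, "wy": 0, "wz": 0, "gripper": 0.085},
    {"x": -0.048, "y": -0.006, "z": 0, "wx": 0, "wy": 0, "wz": 0, "gripper": 0.085},
    {"x": -0.048, "y": -0.006, "z": 0, "wx": 0, "wy": 0, "wz": 0, "gripper": 0.085},
    {"x": -0.048, "y": -0.006, "z": 0, "wx": 0, "wy": 0, "wz": 0, "gripper": 0.085},
    {"x": -0.03, "y": -0.005, "z": 0, "wx": 0, "wy": 0, "wz": 0, "gripper": 0.085}
  ]
}}

```text
t: 15.7
tcp_pos: [0.5013, -0.2484, 0.1973]
tcp_rot: [0.666, 0.746, -0.0, 0.0]
ft_force: [-0.5, 0.2, -1.0]
grip_width: 0.0851
```

Emit:
{"fn": "move_arm", "kwargs": {
  "targets": [
    {"x": -0.011, "y": -0.0015, "z": 0, "wx": 0, "wy": 0, "wz": 0, "gripper": 0.085},
    {"x": 0, "y": 0, "z": 0.02, "wx": 0, "wy": 0, "wz": 0, "gripper": 0.085},
    {"x": 0, "y": 0, "z": 0.03, "wx": 0, "wy": 0, "wz": 0, "gripper": 0.085},
    {"x": 0, "y": 0, "z": 0.02, "wx": 0, "wy": 0, "wz": 0, "gripper": 0.085},
    {"x": 0, "y": 0, "z": 0, "wx": 0, "wy": 0, "wz": 0, "gripper": 0.085},
    {"x": 0, "y": 0, "z": 0, "wx": 0, "wy": 0, "wz": 0, "gripper": 0.085},
    {"x": 0, "y": 0, "z": 0, "wx": 0, "wy": 0, "wz": 0, "gripper": 0.085},
    {"x": 0, "y": 0, "z": 0, "wx": 0, "wy": 0, "wz": 0, "gripper": 0.085},
    {"x": 0, "y": 0, "z": 0, "wx": 0, "wy": 0, "wz": 0, "gripper": 0.085},
    {"x": 0, "y": 0, "z": 0, "wx": 0, "wy": 0, "wz": 0, "gripper": 0.085}
  ]
}}

```text
t: 16.7
tcp_pos: [0.5023, -0.2556, 0.1279]
tcp_rot: [0.665, 0.747, 0.0, 0.0]
ft_force: [1.0, 0.6, -0.1]
grip_width: 0.0846
```

```bash
python3 go.py .5035 -.2555 .048; python3 shot.py w6
```

```text
t 16.7 p [ 0.5023 -0.2556  0.1279] shift [0.     0.0011 0.0799] heading 6.62 w 0.0846 tilt [ 0.0009 -0.0003]
16.75 [ 0.50223831 -0.25560757  0.12774112] [[-0.115, 0.993, 0.001], [0.993, 0.115, -0.0], [-0.0, 0.001, -1.0]] [ 0.12  0.6   0.37  2.09 -0.42  0.52  0.91]
```

View pics/w6.png

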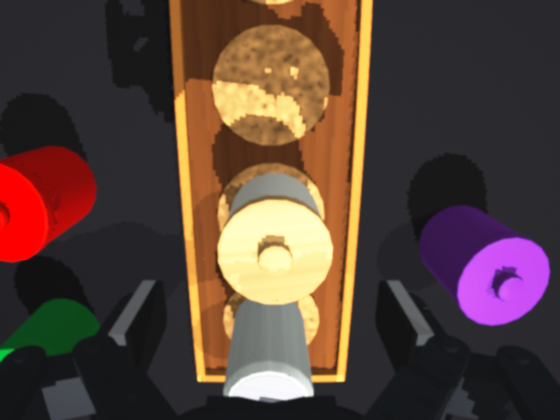

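The jar lid is centred between the jaws at (275,255) with about 12 mm to spare each side, and the red, purple and green look-alikes are clear of the fingers. Going down to grasp.

Emit:
{"fn": "move_arm", "kwargs": {
  "targets": [
    {"x": 0, "y": 0.001, "z": 0.02, "wx": 0, "wy": 0, "wz": 0, "gripper": 0.085},
    {"x": 0, "y": 0, "z": 0.03, "wx": 0, "wy": 0, "wz": 0, "gripper": 0.085},
    {"x": 0, "y": 0, "z": 0.023, "wx": 0, "wy": 0, "wz": 0, "gripper": 0.085},
    {"x": 0, "y": 0, "z": 0.01, "wx": 0, "wy": 0, "wz": 0, "gripper": 0.085},
    {"x": 0, "y": 0, "z": 0, "wx": 0, "wy": 0, "wz": 0, "gripper": 0.075},
    {"x": 0, "y": 0, "z": 0, "wx": 0, "wy": 0, "wz": 0, "gripper": 0.065},
    {"x": 0, "y": 0, "z": 0, "wx": 0, "wy": 0, "wz": 0, "gripper": 0.055},
    {"x": 0, "y": 0, "z": 0, "wx": 0, "wy": 0, "wz": 0, "gripper": 0.04},
    {"x": 0, "y": 0, "z": 0, "wx": 0, "wy": 0, "wz": 0, "gripper": 0.04},
    {"x": 0, "y": 0, "z": 0, "wx": 0, "wy": 0, "wz": 0, "gripper": 0.04}
  ],
  "grip_force": 45
}}

```text
t: 17.75
tcp_pos: [0.5035, -0.2559, 0.0455]
tcp_rot: [0.665, 0.747, 0.0, 0.001]
ft_force: [-0.3, 0.5, 7.3]
grip_width: 0.0577
```

```bash
python3 go.py .5085 .2785 .2
```

```text
t 17.75 p [ 0.5035 -0.2559  0.0455] shift [ 0.5301  0.0667 -0.1549] heading 6.6 w 0.0577 tilt [ 0.0017 -0.0008]
```

Emit:
{"fn": "move_arm", "kwargs": {
  "targets": [
    {"x": 0, "y": 0, "z": -0.02, "wx": 0, "wy": 0, "wz": 0, "gripper": 0.04},
    {"x": 0, "y": 0, "z": -0.04, "wx": 0, "wy": 0, "wz": 0, "gripper": 0.04},
    {"x": 0, "y": 0, "z": -0.045, "wx": 0, "wy": 0, "wz": 0, "gripper": 0.04},
    {"x": 0.02, "y": 0.003, "z": -0.04, "wx": 0, "wy": 0, "wz": 0, "gripper": 0.04},
    {"x": 0.04, "y": 0.005, "z": -0.01, "wx": 0, "wy": 0, "wz": 0, "gripper": 0.04},
    {"x": 0.045, "y": 0.006, "z": 0, "wx": 0, "wy": 0, "wz": 0, "gripper": 0.04},
    {"x": 0.045, "y": 0.006, "z": 0, "wx": 0, "wy": 0, "wz": 0, "gripper": 0.04},
    {"x": 0.045, "y": 0.006, "z": 0, "wx": 0, "wy": 0, "wz": 0, "gripper": 0.04},
    {"x": 0.045, "y": 0.006, "z": 0, "wx": 0, "wy": 0, "wz": 0, "gripper": 0.04},
    {"x": 0.045, "y": 0.006, "z": 0, "wx": 0, "wy": 0, "wz": 0, "gripper": 0.04}
  ]
}}

```text
t: 18.75
tcp_pos: [0.5077, 0.0339, 0.1999]
tcp_rot: [0.665, 0.747, 0.0, 0.0]
ft_force: [0.9, -0.8, -1.8]
grip_width: 0.0573
```

Emit:
{"fn": "move_arm", "kwargs": {
  "targets": [
    {"x": 0.045, "y": 0.006, "z": 0, "wx": 0, "wy": 0, "wz": 0, "gripper": 0.04},
    {"x": 0.045, "y": 0.006, "z": 0, "wx": 0, "wy": 0, "wz": 0, "gripper": 0.04},
    {"x": 0.045, "y": 0.006, "z": 0, "wx": 0, "wy": 0, "wz": 0, "gripper": 0.04},
    {"x": 0.045, "y": 0.006, "z": 0, "wx": 0, "wy": 0, "wz": 0, "gripper": 0.04},
    {"x": 0.035, "y": 0.005, "z": 0, "wx": 0, "wy": 0, "wz": 0, "gripper": 0.04},
    {"x": 0.02, "y": 0, "z": 0, "wx": 0, "wy": 0, "wz": 0, "gripper": 0.04},
    {"x": 0.01, "y": 0, "z": 0.03, "wx": 0, "wy": 0, "wz": 0, "gripper": 0.04},
    {"x": 0, "y": 0, "z": 0.03, "wx": 0, "wy": 0, "wz": 0, "gripper": 0.04},
    {"x": 0, "y": 0, "z": 0.02, "wx": 0, "wy": 0, "wz": 0, "gripper": 0.04},
    {"x": 0, "y": 0, "z": 0, "wx": 0, "wy": 0, "wz": 0, "gripper": 0.04}
  ]
}}

```text
t: 19.75
tcp_pos: [0.5071, 0.2783, 0.1174]
tcp_rot: [0.665, 0.747, -0.002, -0.001]
ft_force: [-1.0, -0.2, -0.4]
grip_width: 0.0575
```

```bash
python3 go.py .5085 .2785 .0425; python3 chk.py scene s7 .5085,.1085 .5085,.1935;python3 go.py .5085 .2785 .0425;  python3 - <<'E'
from m import *
for n in('scene','top'):
    c=calibration(n); im,d=capture(n); X=cloud(c,d); s=X[(np.hypot(X[...,0]-.5085,X[...,1]-.2785)<.036)&(X[...,2]>.035)&(X[...,2]<.17)]
    print(n,len(s),np.sort(s[:,2])[:5].round(4))
E
```

```text
t 19.75 p [0.5071 0.2783 0.1174] shift [0.0001 0.0017 0.0749] heading 6.63 w 0.0575 tilt [-0.0034 -0.002 ]
.5085,.1085 top 0.096 c 506 107 r 17
.5085,.1935 top 0.0959 c 508 194 r 13
t 19.8 p [0.508  0.2784 0.1189] shift [0.0002 0.0006 0.0764] heading 6.6 w 0.0578 tilt [-0.0017 -0.001 ]
scene 597 [0.0896 0.0897 0.0898 0.0904 0.0905]
top 490 [0.0905 0.0922 0.0925 0.0926 0.0931]
```

View pics/s7.png

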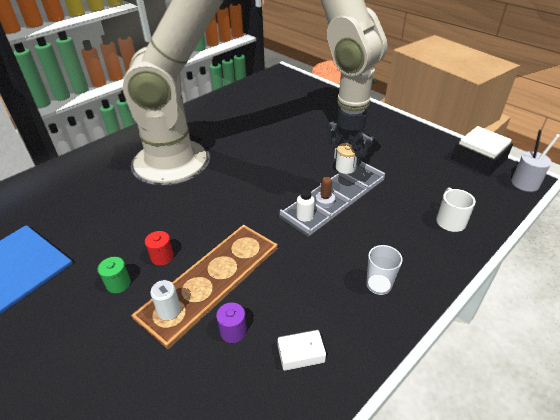

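The jar (345,158) hangs upright over the third bay, and its foot offset of about 31 mm agrees with the grasp. Lowering.

Emit:
{"fn": "move_arm", "kwargs": {
  "targets": [
    {"x": 0, "y": 0.0005, "z": 0.02, "wx": 0, "wy": 0, "wz": 0, "gripper": 0.04},
    {"x": 0, "y": 0, "z": 0.025, "wx": 0, "wy": 0, "wz": 0, "gripper": 0.04},
    {"x": 0, "y": 0, "z": 0.015, "wx": 0, "wy": 0, "wz": 0, "gripper": 0.04},
    {"x": 0, "y": 0, "z": 0.008, "wx": 0, "wy": 0, "wz": 0, "gripper": 0.04},
    {"x": 0, "y": 0, "z": 0.003, "wx": 0, "wy": 0, "wz": 0, "gripper": 0.04},
    {"x": 0, "y": 0, "z": 0.002, "wx": 0, "wy": 0, "wz": 0, "gripper": 0.04},
    {"x": 0, "y": 0, "z": 0.001, "wx": 0, "wy": 0, "wz": 0, "gripper": 0.04},
    {"x": 0, "y": 0, "z": 0.001, "wx": 0, "wy": 0, "wz": 0, "gripper": 0.04},
    {"x": 0, "y": 0, "z": 0, "wx": 0, "wy": 0, "wz": 0, "gripper": 0.04},
    {"x": 0, "y": 0, "z": 0, "wx": 0, "wy": 0, "wz": 0, "gripper": 0.04}
  ]
}}

```text
t: 20.9
tcp_pos: [0.5092, 0.2788, 0.0446]
tcp_rot: [0.665, 0.747, 0.0, 0.0]
ft_force: [0.3, 0.2, -1.8]
grip_width: 0.0575
```

Emit:
{"fn": "move_arm", "kwargs": {
  "targets": [
    {"x": 0, "y": 0, "z": 0.002, "wx": 0, "wy": 0, "wz": 0, "gripper": 0.04},
    {"x": 0, "y": 0, "z": 0.001, "wx": 0, "wy": 0, "wz": 0, "gripper": 0.04},
    {"x": 0, "y": 0, "z": 0, "wx": 0, "wy": 0, "wz": 0, "gripper": 0.04},
    {"x": 0, "y": 0, "z": 0, "wx": 0, "wy": 0, "wz": 0, "gripper": 0.06},
    {"x": 0, "y": 0, "z": 0, "wx": 0, "wy": 0, "wz": 0, "gripper": 0.07},
    {"x": 0, "y": 0, "z": 0, "wx": 0, "wy": 0, "wz": 0, "gripper": 0.085},
    {"x": 0, "y": 0, "z": 0, "wx": 0, "wy": 0, "wz": 0, "gripper": 0.085},
    {"x": 0, "y": 0, "z": -0.01, "wx": 0, "wy": 0, "wz": 0, "gripper": 0.085},
    {"x": 0, "y": 0, "z": -0.03, "wx": 0, "wy": 0, "wz": 0, "gripper": 0.085},
    {"x": 0, "y": 0, "z": -0.03, "wx": 0, "wy": 0, "wz": 0, "gripper": 0.085}
  ]
}}

```text
t: 21.9
tcp_pos: [0.5088, 0.2783, 0.1122]
tcp_rot: [0.665, 0.746, -0.001, -0.0]
ft_force: [-0.0, 0.5, -0.4]
grip_width: 0.0846
```

Emit:
{"fn": "move_arm", "kwargs": {
  "targets": [
    {"x": 0, "y": 0, "z": -0.04, "wx": 0, "wy": 0, "wz": 0, "gripper": 0.085},
    {"x": 0, "y": 0, "z": -0.04, "wx": 0, "wy": 0, "wz": 0, "gripper": 0.085},
    {"x": -0.03, "y": -0.004, "z": 0, "wx": 0, "wy": 0, "wz": 0, "gripper": 0.085},
    {"x": -0.045, "y": -0.005, "z": 0, "wx": 0, "wy": 0, "wz": 0, "gripper": 0.085},
    {"x": -0.045, "y": -0.005, "z": 0, "wx": 0, "wy": 0, "wz": 0, "gripper": 0.085},
    {"x": -0.045, "y": -0.005, "z": 0, "wx": 0, "wy": 0, "wz": 0, "gripper": 0.085},
    {"x": -0.045, "y": -0.005, "z": 0, "wx": 0, "wy": 0, "wz": 0, "gripper": 0.085},
    {"x": -0.045, "y": -0.005, "z": 0, "wx": 0, "wy": 0, "wz": 0, "gripper": 0.085},
    {"x": -0.045, "y": -0.005, "z": 0, "wx": 0, "wy": 0, "wz": 0, "gripper": 0.085},
    {"x": -0.03, "y": -0.003, "z": 0, "wx": 0, "wy": 0, "wz": 0, "gripper": 0.085}
  ]
}}

```text
t: 22.9
tcp_pos: [0.5098, -0.0567, 0.1923]
tcp_rot: [0.666, 0.746, 0.0, 0.001]
ft_force: [0.9, 1.5, 0.5]
grip_width: 0.0847
```

```bash
python3 chk.py top - .5085,.1085 .5085,.1935 .5085,.2785 .51,-.339; python3 chk.py scene - .5085,.1085 .5085,.1935 .5085,.2785 .51,-.339;python3 go.py .5105 -.34 .18
```

```text
.5085,.1085 none
.5085,.1935 none
.5085,.2785 none
.51,-.339 top 0.1011 c 508 -340 r 25
.5085,.1085 top 0.0958 c 508 110 r 15
.5085,.1935 top 0.0959 c 509 193 r 14
.5085,.2785 top 0.0854 c 508 279 r 30
.51,-.339 top 0.1009 c 511 -340 r 26
t 23.0 p [ 0.51   -0.0582  0.1924] shift [-0.2801 -0.03    0.0129] heading 6.2 w 0.085 tilt [ 0.0016 -0.0015]
```

The jar stands at (508,279) mm. Can next.

Emit:
{"fn": "move_arm", "kwargs": {
  "targets": [
    {"x": -0.03, "y": -0.003, "z": 0, "wx": 0, "wy": 0, "wz": 0, "gripper": 0.085},
    {"x": -0.045, "y": -0.005, "z": 0, "wx": 0, "wy": 0, "wz": 0, "gripper": 0.085},
    {"x": -0.045, "y": -0.005, "z": 0, "wx": 0, "wy": 0, "wz": 0, "gripper": 0.085},
    {"x": -0.045, "y": -0.005, "z": 0, "wx": 0, "wy": 0, "wz": 0, "gripper": 0.085},
    {"x": -0.045, "y": -0.005, "z": 0, "wx": 0, "wy": 0, "wz": 0, "gripper": 0.085},
    {"x": -0.04, "y": -0.004, "z": 0, "wx": 0, "wy": 0, "wz": 0, "gripper": 0.085},
    {"x": -0.02, "y": -0.002, "z": 0, "wx": 0, "wy": 0, "wz": 0, "gripper": 0.085},
    {"x": -0.009, "y": -0.001, "z": 0.03, "wx": 0, "wy": 0, "wz": 0, "gripper": 0.085},
    {"x": 0, "y": 0, "z": 0.02, "wx": 0, "wy": 0, "wz": 0, "gripper": 0.085},
    {"x": 0, "y": 0, "z": 0, "wx": 0, "wy": 0, "wz": 0, "gripper": 0.085}
  ]
}}

```text
t: 24.0
tcp_pos: [0.5118, -0.3325, 0.1394]
tcp_rot: [0.665, 0.747, -0.0, -0.002]
ft_force: [0.1, 0.0, 0.7]
grip_width: 0.0849
```

```bash
python3 go.py .5105 -.34 .057;python3 shot.py w8;python3 go.py .5105 -.34 .057
```

```text
t 24.0 p [ 0.5118 -0.3325  0.1394] shift [-0.0075 -0.0019  0.0824] heading 6.62 w 0.0849 tilt [-0.0035  0.0024]
24.05 [ 0.51235599 -0.33279321  0.14076482] [[-0.116, 0.993, -0.002], [0.993, 0.116, 0.001], [0.002, -0.002, -1.0]] [ 0.22  0.63  0.4   1.97 -0.4   0.62  1.  ]
t 24.05 p [ 0.5124 -0.3328  0.1408] shift [-0.0071 -0.0025  0.0838] heading 6.64 w 0.0852 tilt [-0.002   0.0015]
```

View pics/w8.png

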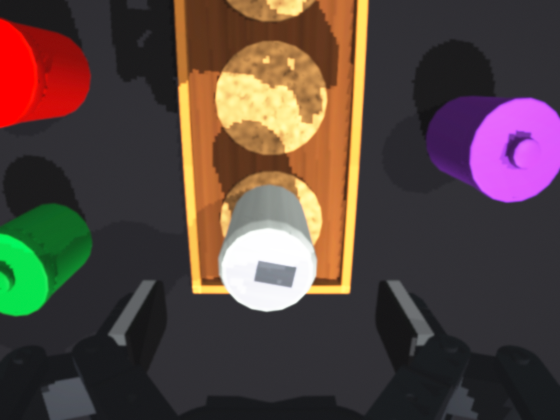

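The can's top (267,263) sits between the jaws, with green and purple well outside them. Correcting by -7 mm and going down.

```bash
python3 - <<'E'
from tri import *
c,im,d=L('w8'); print(onplane(c,[(267.5,263.5)],.098))
E
```

```text
[[ 0.51026157 -0.33400559  0.098     ]]
```

Emit:
{"fn": "move_arm", "kwargs": {
  "targets": [
    {"x": -0.007, "y": -0.002, "z": 0, "wx": 0, "wy": 0, "wz": 0, "gripper": 0.085},
    {"x": 0, "y": 0, "z": 0.02, "wx": 0, "wy": 0, "wz": 0, "gripper": 0.085},
    {"x": 0, "y": 0, "z": 0.03, "wx": 0, "wy": 0, "wz": 0, "gripper": 0.085},
    {"x": 0, "y": 0, "z": 0.023, "wx": 0, "wy": 0, "wz": 0, "gripper": 0.085},
    {"x": 0, "y": 0, "z": 0.01, "wx": 0, "wy": 0, "wz": 0, "gripper": 0.085},
    {"x": 0, "y": 0, "z": 0, "wx": 0, "wy": 0, "wz": 0, "gripper": 0.07},
    {"x": 0, "y": 0, "z": 0, "wx": 0, "wy": 0, "wz": 0, "gripper": 0.06},
    {"x": 0, "y": 0, "z": 0, "wx": 0, "wy": 0, "wz": 0, "gripper": 0.035},
    {"x": 0, "y": 0, "z": 0, "wx": 0, "wy": 0, "wz": 0, "gripper": 0.035},
    {"x": 0, "y": 0, "z": 0, "wx": 0, "wy": 0, "wz": 0, "gripper": 0.035}
  ]
}}

```text
t: 25.05
tcp_pos: [0.512, -0.3417, 0.0599]
tcp_rot: [0.665, 0.747, 0.0, 0.001]
ft_force: [-1.1, 0.9, 8.1]
grip_width: 0.0512
```

```bash
python3 go.py .5085 .3635 .2
```

```text
t 25.05 p [ 0.512  -0.3417  0.0599] shift [ 0.7007  0.0778 -0.1409] heading 6.6 w 0.0512 tilt [ 0.002  -0.0011]
```

Emit:
{"fn": "move_arm", "kwargs": {
  "targets": [
    {"x": 0, "y": 0, "z": -0.02, "wx": 0, "wy": 0, "wz": 0, "gripper": 0.035},
    {"x": 0, "y": 0, "z": -0.04, "wx": 0, "wy": 0, "wz": 0, "gripper": 0.035},
    {"x": 0, "y": 0, "z": -0.045, "wx": 0, "wy": 0, "wz": 0, "gripper": 0.035},
    {"x": 0.02, "y": 0.002, "z": -0.04, "wx": 0, "wy": 0, "wz": 0, "gripper": 0.035},
    {"x": 0.04, "y": 0.004, "z": -0.01, "wx": 0, "wy": 0, "wz": 0, "gripper": 0.035},
    {"x": 0.045, "y": 0.005, "z": 0, "wx": 0, "wy": 0, "wz": 0, "gripper": 0.035},
    {"x": 0.045, "y": 0.005, "z": 0, "wx": 0, "wy": 0, "wz": 0, "gripper": 0.035},
    {"x": 0.045, "y": 0.005, "z": 0, "wx": 0, "wy": 0, "wz": 0, "gripper": 0.035},
    {"x": 0.045, "y": 0.005, "z": 0, "wx": 0, "wy": 0, "wz": 0, "gripper": 0.035},
    {"x": 0.045, "y": 0.005, "z": 0, "wx": 0, "wy": 0, "wz": 0, "gripper": 0.035}
  ]
}}

```text
t: 26.05
tcp_pos: [0.5092, -0.0526, 0.214]
tcp_rot: [0.665, 0.747, 0.001, 0.0]
ft_force: [0.5, -0.2, -1.0]
grip_width: 0.0509
```

Emit:
{"fn": "move_arm", "kwargs": {
  "targets": [
    {"x": 0.045, "y": 0.005, "z": 0, "wx": 0, "wy": 0, "wz": 0, "gripper": 0.035},
    {"x": 0.045, "y": 0.005, "z": 0, "wx": 0, "wy": 0, "wz": 0, "gripper": 0.035},
    {"x": 0.045, "y": 0.005, "z": 0, "wx": 0, "wy": 0, "wz": 0, "gripper": 0.035},
    {"x": 0.045, "y": 0.005, "z": 0, "wx": 0, "wy": 0, "wz": 0, "gripper": 0.035},
    {"x": 0.045, "y": 0.005, "z": 0, "wx": 0, "wy": 0, "wz": 0, "gripper": 0.035},
    {"x": 0.045, "y": 0.005, "z": 0, "wx": 0, "wy": 0, "wz": 0, "gripper": 0.035},
    {"x": 0.045, "y": 0.005, "z": 0, "wx": 0, "wy": 0, "wz": 0, "gripper": 0.035},
    {"x": 0.045, "y": 0.005, "z": 0, "wx": 0, "wy": 0, "wz": 0, "gripper": 0.035},
    {"x": 0.03, "y": 0.003, "z": 0, "wx": 0, "wy": 0, "wz": 0, "gripper": 0.035},
    {"x": 0.02, "y": 0.002, "z": 0, "wx": 0, "wy": 0, "wz": 0, "gripper": 0.035}
  ]
}}

```text
t: 27.05
tcp_pos: [0.5061, 0.361, 0.2135]
tcp_rot: [0.664, 0.748, 0.0, -0.0]
ft_force: [0.4, -0.7, -2.0]
grip_width: 0.0506
```

```bash
python3 go.py .5085 .3635 .12
```

```text
t 27.05 p [0.5061 0.361  0.2135] shift [0.0021 0.0026 0.0935] heading 6.78 w 0.0506 tilt [0.0001 0.0009]
```

Emit:
{"fn": "move_arm", "kwargs": {
  "targets": [
    {"x": 0, "y": 0, "z": 0, "wx": 0, "wy": 0, "wz": 0, "gripper": 0.035},
    {"x": 0, "y": 0, "z": 0.02, "wx": 0, "wy": 0, "wz": 0, "gripper": 0.035},
    {"x": 0, "y": 0, "z": 0.03, "wx": 0, "wy": 0, "wz": 0, "gripper": 0.035},
    {"x": 0, "y": 0, "z": 0.03, "wx": 0, "wy": 0, "wz": 0, "gripper": 0.035},
    {"x": 0, "y": 0, "z": 0.015, "wx": 0, "wy": 0, "wz": 0, "gripper": 0.035},
    {"x": 0, "y": 0, "z": 0, "wx": 0, "wy": 0, "wz": 0, "gripper": 0.035},
    {"x": 0, "y": 0, "z": 0, "wx": 0, "wy": 0, "wz": 0, "gripper": 0.035},
    {"x": 0, "y": 0, "z": 0, "wx": 0, "wy": 0, "wz": 0, "gripper": 0.035},
    {"x": 0, "y": 0, "z": 0, "wx": 0, "wy": 0, "wz": 0, "gripper": 0.035},
    {"x": 0, "y": 0, "z": 0, "wx": 0, "wy": 0, "wz": 0, "gripper": 0.035}
  ]
}}

```text
t: 28.05
tcp_pos: [0.5073, 0.3583, 0.1192]
tcp_rot: [0.665, 0.747, 0.001, 0.0]
ft_force: [0.2, -0.5, -1.9]
grip_width: 0.0507
```

```bash
python3 go.py .5085 .3635 .0565;  python3 - <<'E'
from m import *
for n in('scene','top'):
    c=calibration(n); im,d=capture(n); X=cloud(c,d); s=X[(np.hypot(X[...,0]-.5085,X[...,1]-.366)<.036)&(X[...,2]>.035)&(X[...,2]<.095)]
    print(n,len(s),np.sort(s[:,2])[:5].round(4),cv2.minEnclosingCircle((s[:,:2]*1000).astype(np.float32)) if len(s)>5 else '', s.min(0),s.max(0))
    save('c9_'+n,im)
E
```

```text
t 28.05 p [0.5073 0.3583 0.1192] shift [0.0049 0.0018 0.0627] heading 6.62 w 0.0507 tilt [0.0011 0.001 ]
scene 81 [0.0763 0.0765 0.077  0.0775 0.0787] ((507.9174499511719, 356.30987548828125), 25.755807876586914) [0.48393027 0.33303842 0.07630203] [0.5320118  0.36970974 0.09461925]
top 68 [0.0779 0.0791 0.0792 0.0796 0.0796] ((502.7876281738281, 350.787353515625), 23.728797912597656) [0.48096844 0.33361315 0.07790005] [0.52460682 0.36011338 0.09445731]
```

View pics/c9_scene.png

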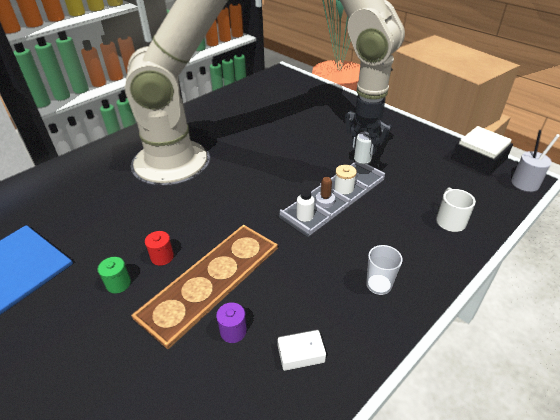

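The can (364,150) is held upright over the leftmost bay, with its axis at about (0.508, 0.359). It needs +4.5 mm, then down.

Emit:
{"fn": "move_arm", "kwargs": {
  "targets": [
    {"x": 0.0045, "y": 0.001, "z": 0.015, "wx": 0, "wy": 0, "wz": 0, "gripper": 0.035},
    {"x": 0, "y": 0, "z": 0.018, "wx": 0, "wy": 0, "wz": 0, "gripper": 0.035},
    {"x": 0, "y": 0, "z": 0.014, "wx": 0, "wy": 0, "wz": 0, "gripper": 0.035},
    {"x": 0, "y": 0, "z": 0.008, "wx": 0, "wy": 0, "wz": 0, "gripper": 0.035},
    {"x": 0, "y": 0, "z": 0.004, "wx": 0, "wy": 0, "wz": 0, "gripper": 0.035},
    {"x": 0, "y": 0, "z": 0.002, "wx": 0, "wy": 0, "wz": 0, "gripper": 0.035},
    {"x": 0, "y": 0, "z": 0.001, "wx": 0, "wy": 0, "wz": 0, "gripper": 0.035},
    {"x": 0, "y": 0, "z": 0, "wx": 0, "wy": 0, "wz": 0, "gripper": 0.035},
    {"x": 0, "y": 0, "z": 0, "wx": 0, "wy": 0, "wz": 0, "gripper": 0.035},
    {"x": 0, "y": 0, "z": 0, "wx": 0, "wy": 0, "wz": 0, "gripper": 0.035}
  ]
}}

```text
t: 29.15
tcp_pos: [0.5076, 0.3628, 0.0567]
tcp_rot: [0.665, 0.747, 0.0, 0.0]
ft_force: [0.1, -0.3, -1.0]
grip_width: 0.0505
```

Emit:
{"fn": "move_arm", "kwargs": {
  "targets": [
    {"x": 0, "y": 0, "z": 0.001, "wx": 0, "wy": 0, "wz": 0, "gripper": 0.035},
    {"x": 0, "y": 0, "z": 0, "wx": 0, "wy": 0, "wz": 0, "gripper": 0.035},
    {"x": 0, "y": 0, "z": 0, "wx": 0, "wy": 0, "wz": 0, "gripper": 0.053},
    {"x": 0, "y": 0, "z": 0, "wx": 0, "wy": 0, "wz": 0, "gripper": 0.065},
    {"x": 0, "y": 0, "z": 0, "wx": 0, "wy": 0, "wz": 0, "gripper": 0.085},
    {"x": 0, "y": 0, "z": 0, "wx": 0, "wy": 0, "wz": 0, "gripper": 0.085},
    {"x": 0, "y": 0, "z": -0.01, "wx": 0, "wy": 0, "wz": 0, "gripper": 0.085},
    {"x": 0, "y": 0, "z": -0.03, "wx": 0, "wy": 0, "wz": 0, "gripper": 0.085},
    {"x": 0, "y": 0, "z": -0.04, "wx": 0, "wy": 0, "wz": 0, "gripper": 0.085},
    {"x": 0, "y": 0, "z": -0.04, "wx": 0, "wy": 0, "wz": 0, "gripper": 0.085}
  ]
}}

```text
t: 30.15
tcp_pos: [0.5073, 0.3622, 0.1769]
tcp_rot: [0.665, 0.747, -0.0, 0.0]
ft_force: [1.6, -0.0, 1.0]
grip_width: 0.0851
```

Emit:
{"fn": "move_arm", "kwargs": {
  "targets": [
    {"x": 0, "y": 0, "z": -0.04, "wx": 0, "wy": 0, "wz": 0, "gripper": 0.085},
    {"x": 0, "y": 0, "z": -0.04, "wx": 0, "wy": 0, "wz": 0, "gripper": 0.085},
    {"x": 0, "y": 0, "z": -0.03, "wx": 0, "wy": 0, "wz": 0, "gripper": 0.085},
    {"x": 0.03, "y": 0, "z": 0, "wx": 0, "wy": 0, "wz": 0, "gripper": 0.085},
    {"x": 0.04, "y": 0, "z": 0, "wx": 0, "wy": 0, "wz": 0, "gripper": 0.085},
    {"x": 0.04, "y": 0, "z": 0, "wx": 0, "wy": 0, "wz": 0, "gripper": 0.085},
    {"x": 0.03, "y": 0, "z": 0, "wx": 0, "wy": 0, "wz": 0, "gripper": 0.085},
    {"x": 0.02, "y": 0, "z": 0, "wx": 0, "wy": 0, "wz": 0, "gripper": 0.085},
    {"x": 0, "y": 0, "z": 0, "wx": 0, "wy": 0, "wz": 0, "gripper": 0.085},
    {"x": 0, "y": 0, "z": 0, "wx": 0, "wy": 0, "wz": 0, "gripper": 0.085}
  ]
}}

```text
t: 31.15
tcp_pos: [0.4889, 0.521, 0.2855]
tcp_rot: [0.665, 0.747, -0.0, 0.0]
ft_force: [-0.6, -0.4, -0.0]
grip_width: 0.085
```

```bash
for n in top scene wrist; do echo $n; python3 chk.py $n f_$n .5085,.1085 .5085,.1935 .5085,.2785 .5085,.3635; done; python3 -c "
import cv2,numpy as np
cv2.imwrite('pics/fin.png',cv2.resize(np.vstack([cv2.imread('pics/f_scene.png')[60:300],cv2.imread('pics/f_wrist.png')]),None,fx=.85,fy=.85))"
```

```text
top
.5085,.1085 top 0.0963 c 507 108 r 15
.5085,.1935 top 0.0962 c 506 193 r 14
.5085,.2785 top 0.0867 c 508 277 r 30
.5085,.3635 top 0.0974 c 507 363 r 25
scene
.5085,.1085 top 0.0962 c 507 108 r 15
.5085,.1935 top 0.0964 c 509 194 r 14
.5085,.2785 top 0.0858 c 508 279 r 31
.5085,.3635 top 0.0978 c 506 362 r 27
wrist
.5085,.1085 none
.5085,.1935 none
.5085,.2785 top 0.085 c 509 281 r 30
.5085,.3635 top 0.0951 c 507 367 r 26
```

View pics/fin.png

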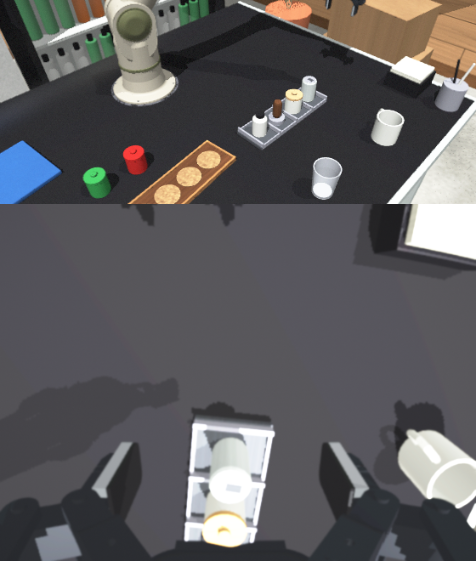

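All four things stand upright, each in its own bay: in the upper view, bottle (260,125), tamper (277,110), jar (293,100) and can (309,88). Their tops are at the expected heights and within about 3 mm of the bay centres. Handing in.

```bash
python3 -c "
from station import *
print(hand_in())"
```

```text
the job is handed in; nothing more can be done
None
```

I moved all four things into the rack in reverse tray order and handed in at about 31 s of the 104 s allowed. From the robot's left, the bays now hold can, jar, tamper and bottle. The coasters stayed on the tray.

My last checks, from the top and scene cameras:
- **Position:** every axis was within about 3 mm of its bay centre.
- **Height:** the tops measured 96–98 mm for bottle, tamper and can, and 86–87 mm for the jar. The expected figures are 94 and 86 mm. The small excess also showed before the pick-up, so I take it as camera and depth bias.
- **Release:** all four looked upright, and the arm was clear, at about (0.49, 0.52, 0.29) m.

Three readings disagreed or were missing:
- **Wrist camera:** it put the can about 4 mm further left than the other two views. That is still well inside the 15 mm limit.
- **Rack corners:** triangulating them gave scattered heights of 6–29 mm, so I relied on depth readings and rib projections for the rack, which agreed to about 2 mm.
- **Refused moves:** the first two moves were refused because rows had keys left out. The arm did not move.

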